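# Reload the sprung dish dispenser

### The job

The spring-lift dish dispenser on the worktop has run empty. Load the two blue dishes from its landing deck, one after the other: slide each into the well, press it down against the sprung platform until its rim is below the two black keeper tabs at the back, push it under them until it meets the back stop, and let it come up under the tabs, so that both dishes end up stacked flat and squarely one above the other in the well, held down by the tabs. The back stop is adjustable, so feel for it. Be gentle with the stoneware (no banging or forcing) and leave the glue stick, the sauce cup and the tin alone.

Things in the scene. Friction and masses are not known exactly. Their poses are not given: they have to be found in the camera images.
- dispenser: Fixed stainless unit, T-shaped from above: landing deck across the front, sprung well behind. Origin on the worktop under the well; x points from the deck into the well (push direction), y to the left of that, z up; its points have the same axes. The well's centre line is y = 0.
- deck_centre (a point): Centre of the flat landing deck top, 85 mm above the worktop. The deck runs 73 mm either way in x, to the well edge, and 222 mm either way in y; a 3 mm high bead runs along its front and two end edges.
- well_mouth (a point): Middle of the deck edge where the well begins, at deck height, 74 mm in front of the dispenser's origin. Sheet-metal cheeks on both sides, 22 mm above the deck, stand 163 mm apart here and narrow to 136 mm apart 44 mm farther in, then run straight.
- keeper_range (a point): Fixed point on the centre line, 83.5 mm above the worktop. The keeper's back stop (steel, top 103 mm above the worktop) is clamped by hand somewhere within 18 mm in x of this point; its place is not measured. Two black tabs on it reach 7 mm forward of the stop, at y = 40 to 62 mm either side, 13 mm tall, undersides at this height; fingers fit between them.
- platform (a joint): Sprung platform of the well, in m: 0 = fully up (its top 83.5 mm above the worktop, 1.5 mm below deck), growing as it sinks, to 0.062 at the bottom stop. It stays level. It takes about 3 N to start it sinking and 260 N/m more (about 6 N more per dish height). A dish's own weight sinks it only part of the way. One dish held under the tabs: 0.024; two: 0.048.
- dish_a_mid (a point): Centre, half-way up, of a square blue stoneware dish, 130 x 130 x 24 mm, about 0.5 kg: walls 7 mm thick and upright all round, inner floor 6 mm above its flat underside (cavity 116 mm square, 18 mm deep). Dishes do not nest: one stands on the rim of the other. Too wide to grasp; fingertips inside can drag it by its walls. Axes square to the walls, z up. Starts on one side of the deck.
- dish_b_mid (a point): Centre of the other, identical dish, on the other side of the landing deck; same frame.
- glue_stick: Upright black and red glue stick, 36 mm wide, 86 mm tall, on the worktop behind the deck on the left of the well; origin at the centre of its underside. Bystander.
- sauce_cup: Grey sauce cup, 66 mm across, 36 mm high, on the worktop behind the deck on the right of the well; origin at the centre of its underside. Bystander.
- tuna_tin: Low food tin, 87 mm across, 40 mm high, on the worktop behind the sauce cup; origin at the centre of its underside. Bystander.
Things that resemble listed ones, but are neither listed nor needed, are in the scene too. Leave any red look-alike of the part that bears dish_a_mid alone.

How it is judged:
By the outcome, as a careful person would: the job done as asked, in the order asked, and still so for the second after the job is handed in, with the robot touching nothing.
It also fails if it takes over 72 s, if anything falls off the work surface, if the arm or the gripper's body presses on something with over 40 N, if the wrist force passes 120 N, or if a joint passes its speed limit or range.

### The arm

A 6-joint arm with a two-finger parallel gripper is mounted at the origin on a cart in front of the work surface, level with it; the furniture and walls round the work are solid. World frame = base frame: x ahead of the robot, y to its left, z up, the work surface at z = 0. Lengths are in m, angles in rad, forces in N, time in s.
With the tool pointing down it reaches from about 0.325 to 0.775 m from the base axis. Payload 5.5 kg.
Tool frame: the origin (TCP) lies between the finger pads; the fingertips stand 8 mm ahead of it and the grasp point (between the pads) lies 11 mm behind it (ctrl.finger_overhang is the distance from the TCP to the fingertips, in m); z points along the fingers, y is the direction in which the jaws open and shut (so a half turn about z gives the same grasp; the last joint's range is limited). The gripper opens to 85 mm and grips with 20 to 120 N. Pads are 22 mm wide; open, the fingers measure 114 mm over their backs; the gripper's body (76 mm by 85 mm) begins 54 mm behind the grasp point. The pads swing forward as they close: fully open they stand 13 mm farther back than shut.
Start: joints at [1.068, 0.091, 1.231, -0, 1.82, -0.057], TCP at [0.259, 0.541, 0.239] pointing down, gripper open.
Joint ranges: [-2.87, 2.87], [-0.86, 2.18], [0.17, 2.46], [-1.51, 4.65], [0.06, 2.69], [-2.65, 2.65]. Speed limits (rad/s): [2.57, 2.57, 3.01, 3.14, 3.14, 3.14].

### API

Orientations are given as a unit quaternion [x, y, z, w].
In Python, from rig import get_state, read_camera, order, ctrl gives the robot as it stands.
- The arm moves only by the tool drive_tool, never from a script. Its argument "steps" is a list of rows, each a list of 3 entries, a list of its own where there are three numbers: the shift along the tool's x, y, z in units of 150 mm (1.0 is 150 mm), then the turn, a rotation vector about the tool's x, y, z in units of 60 degrees (1.0 is 60 degrees), then the closure, from 0 (fully open) to 1 (shut). In form: [[[dx, dy, dz], [ax, ay, az], fingers], ...]. A call has 1 to 8 rows; each row is the pose to reach, as a shift and turn from the pose commanded when the call began, along the tool's axes at that moment; what a row does not reach only later rows make up. A row lasts 1/8 s, in which the tool goes at most 62.5 mm and 10.7 degrees, less where a joint would pass 70% of its speed; a pose out of reach is approached as far as the arm can. A call with a number of a shift or a turn outside -1 to 1 is refused whole. A call with a gripper value outside its range is refused whole. The fingers move at their own pace and stop on an object; "grip_force" is the grip in N (left out, the last holds). Time passes only in rows, so rows that repeat a pose let the fingers close. It gives the time, the measured TCP pose, the force and the opening at its end, in the units of the state.
- get_state(): the state, without advancing time (a new reading comes with each control period).
- read_camera(name): name is "side" or "top"; returns a dict with "img" (420x560x3 uint8, blue, green, red), "K" (3x3 intrinsics, pixels), "dist_coeffs" ([k1, k2, p1, p2, k3] as OpenCV has them; the pictures are not rectified), "R" (3x3) and "t" (3): a world point X has camera coordinates R X + t. Camera axes: x right, y down, z forward; pixel columns grow to the right and rows downward; lengths in m; the calibration is good to about 2 mm. A picture is of the moment at which its call begins. There is no depth.
- order.close_job(): hands the job in, once; it reports no verdict.
The state is a dict: "clock": time; "joint_pos": joint angles; "qvel": joint speeds; "joint_efforts": joint torques, N m; "tcp_pos": TCP position; "eef_rot": TCP orientation; "contact_force": force on the tool from outside, world axes, zero at the start; "torque": the same for the moment, N m; "opening": finger opening in m.
Only numpy, scipy, OpenCV 4.12 (cv2) and the standard library are available. Lean on these libraries where they do the work, as an engineer would, in place of code of your own. Each camera call takes 0.05 s, during which the arm holds its last target.

## Working session

There is one attempt and no reset: what is moved stays moved. The work goes in short steps, Python scripts to look and compute and a tool call to move; the robot and the scene stay as the last step left them, time stands still between calls to the robot, and variables do not carry over. Pictures are saved under pics/ and viewed, and the job is handed in when it is done.

Besides the shell and the picture viewer there is one more tool, called after "Emit:" by a JSON object that holds its "api" and its "payload", one argument or row to a line. drive_tool: Moves the arm, as the interface text tells. Shifts and turns lie within -1 to 1; 1 stands for 150 mm of shift or 60 degrees of turn. Its arguments: {"type":"object","properties":{"steps":{"type":"array"},"grip_force":{"type":"number"}},"required":["steps"]}

```bash
ls; mkdir -p pics; python3 - <<'E'
from rig import get_state, read_camera, order, ctrl
import cv2
print(get_state()); print(ctrl, ctrl.finger_overhang)
for n in("top","side"):
    c=read_camera(n); cv2.imwrite(f"pics/{n}0.png",c["img"]); print(n,c["K"],c["dist_coeffs"],c["R"],c["t"])
E
```

```text
pics
{'clock': 0.0, 'joint_pos': array([ 1.06829392e+00,  9.18847748e-02,  1.23192232e+00,  2.66293641e-05,
        1.81979402e+00, -5.66793567e-02]), 'qvel': array([-0.00037026, -0.00089719, -0.00113668,  0.00100308, -0.0001052 ,
       -0.00032339]), 'joint_efforts': array([-2.71738108e-04, -4.58714283e+01, -4.18031967e+01,  9.76000661e-05,
        1.09480525e-02,  1.11572729e-05]), 'tcp_pos': array([0.25857123, 0.54112206, 0.23811477]), 'eef_rot': array([ 2.21066747e-01,  9.75258163e-01, -9.61668473e-04, -2.89534820e-04]), 'contact_force': array([0.0181438 , 0.0010072 , 0.12316359]), 'torque': array([ 0.02944263, -0.03516354,  0.00039381]), 'opening': 0.08535868332940617}
<Robot object at 0x7f6e2a37ba10> 0.008
top [[511.55187591   0.         278.98503656]
 [  0.         511.55187591 214.7902035 ]
 [  0.           0.           1.        ]] [-0.13814742  0.          0.          0.          0.        ] [[-0.02924693 -0.99953603 -0.0085053 ]
 [-0.99242405  0.03005251 -0.11912747]
 [ 0.11932781  0.00495676 -0.99284254]] [-0.06857697  0.60582495  1.24523321]
side [[521.42382356   0.         281.41833399]
 [  0.         521.42382356 211.07816814]
 [  0.           0.           1.        ]] [0.0517558 0.        0.        0.        0.       ] [[ 0.51224522 -0.85881914  0.00587618]
 [-0.73261393 -0.4405199  -0.51886322]
 [ 0.44819824  0.26148023 -0.85483708]] [-0.35593461  0.4341014   1.0991179 ]
```

View pics/top0.png

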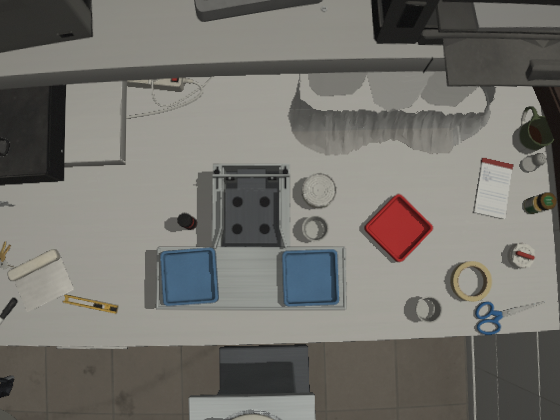

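View pics/side0.png

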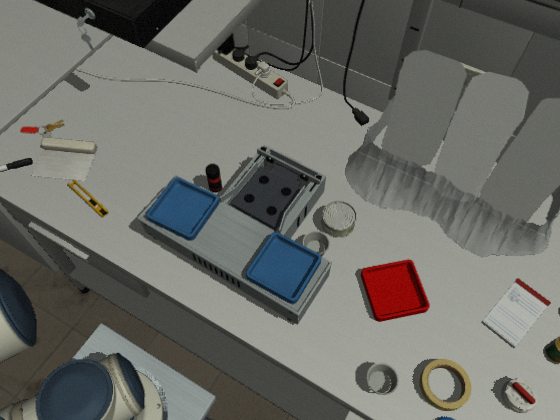

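Top view: blue dishes at (189,277) and (310,278), both on the deck, and a red look-alike at (398,228), which I leave alone. The well is at (251,205), with the keeper at its back edge (row ~175). Next I'll check an enlarged crop and measure.

```bash
cat > h.py <<'E'
from rig import get_state, read_camera, order, ctrl
import cv2, numpy as np
def proj(c,P):
    P=np.atleast_2d(np.asarray(P,float)); r,_=cv2.Rodrigues(c["R"])
    return cv2.projectPoints(P,r,np.asarray(c["t"],float),c["K"],np.asarray(c["dist_coeffs"],float))[0][:,0]
def ray(c,uv,z):
    uv=np.asarray(uv,float).reshape(-1,1,2)
    n=cv2.undistortPoints(uv,c["K"],np.asarray(c["dist_coeffs"],float))[:,0]
    d=np.c_[n,np.ones(len(n))]@c["R"]; o=-c["R"].T@c["t"]
    return o+d*((z-o[2])/d[:,2])[:,None]
def bluequad(c,zc):
    hsv=cv2.cvtColor(c["img"],cv2.COLOR_BGR2HSV)
    m=cv2.inRange(hsv,(95,90,40),(125,255,255))
    cs,_=cv2.findContours(m,cv2.RETR_EXTERNAL,cv2.CHAIN_APPROX_NONE)
    return [k for k in cs if cv2.contourArea(k)>1000]
E
python3 - <<'E'
from h import *
c=read_camera("top")
cv2.imwrite("pics/top1.png",cv2.resize(c["img"][150:320,145:360],None,fx=3.6,fy=3.5,interpolation=cv2.INTER_CUBIC))
s=read_camera("side")
cv2.imwrite("pics/side1.png",cv2.resize(s["img"][135:325,130:350],None,fx=3.6,fy=3.15,interpolation=cv2.INTER_CUBIC))
for k in bluequad(c,0): print("top",cv2.minAreaRect(k), ray(c,cv2.boxPoints(cv2.minAreaRect(k)),.109).round(4).tolist())
for k in bluequad(s,0):print("side",cv2.boundingRect(k))
E
```

```text
top ((310.11297607421875, 277.43798828125), (54.613468170166016, 54.69033432006836), 87.79740142822266) [[0.5087, -0.0909, 0.109], [0.5097, -0.2191, 0.109], [0.3826, -0.2191, 0.109], [0.3818, -0.092, 0.109]]
top ((188.68807983398438, 276.3208312988281), (54.34602355957031, 54.54558181762695), 86.18592071533203) [[0.517, 0.1976, 0.109], [0.5222, 0.0679, 0.109], [0.3954, 0.0617, 0.109], [0.3896, 0.1902, 0.109]]
side (246, 232, 75, 72)
side (146, 177, 73, 63)
```

View pics/top1.png

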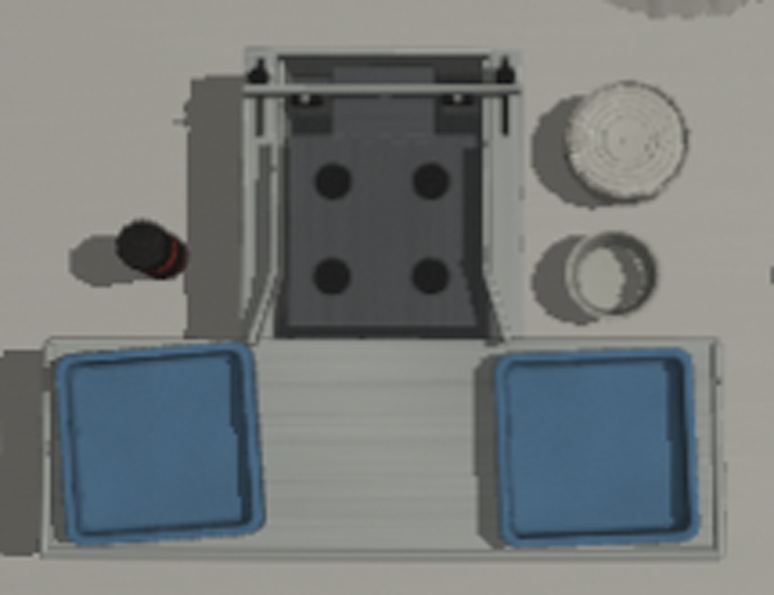

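View pics/side1.png

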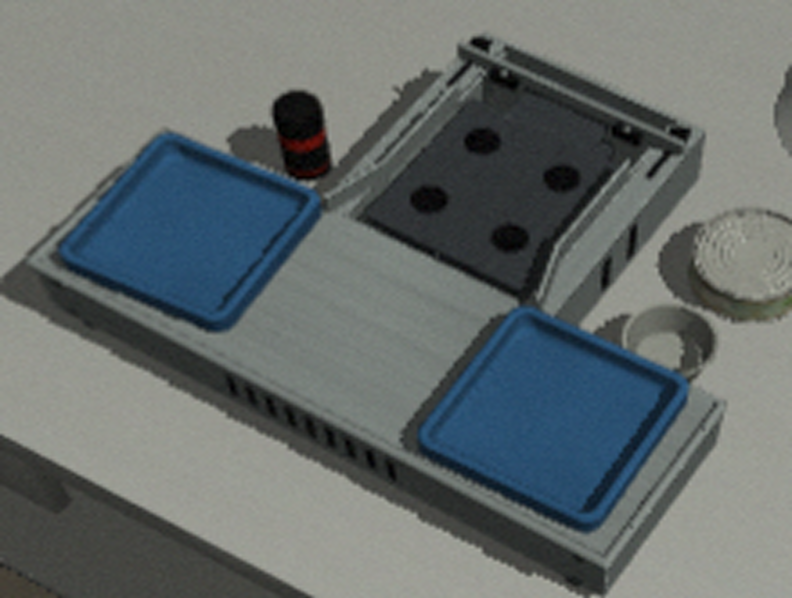

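```bash
cat > fit.py <<'E'
from h import *
from scipy.optimize import least_squares
c=read_camera("top"); s=read_camera("side")
T=lambda x,y:(145+x/3.6-.4,150+y/3.5-.4)
S=lambda x,y:(130+x/3.6-.4,135+y/3.15-.4)
obs=[(c,T(43,556),(-.220,.222,.088)),(c,T(720,556),(-.220,-.222,.088)),(c,T(720,340),(-.074,-.222,.088)),(c,T(45,340),(-.074,.222,.088)),
(c,T(275,270),(-.030,.068,.107)),(c,T(487,270),(-.030,-.068,.107)),
(s,S(35,262),(-.220,.222,.088)),(s,S(722,403),(-.074,-.222,.088)),(s,S(606,565),(-.220,-.222,.088))]
def disp2w(p,P):
    P=np.atleast_2d(P); C,Sn=np.cos(p[2]),np.sin(p[2])
    return np.c_[p[0]+C*P[:,0]-Sn*P[:,1],p[1]+Sn*P[:,0]+C*P[:,1],P[:,2]]
if __name__=="__main__":
    f=lambda p:np.concatenate([(proj(cc,disp2w(p,P))[0]-uv) for cc,uv,P in obs])
    r=least_squares(f,[.6,0,0],loss='soft_l1')
    print(r.x, f(r.x).reshape(-1,2).round(1).tolist())
    p=r.x
    # keeper candidates: draw
    for n,cc in(("top",c),("side",s)):
        im=cv2.resize(cc["img"],None,fx=4,fy=4,interpolation=cv2.INTER_CUBIC)
        def L(P,col):
            q=(proj(cc,disp2w(p,P))*4+1.5).astype(int); cv2.polylines(im,[q],True,col,1)
        L([(-.22,.222,.088),(-.22,-.222,.088),(-.074,-.222,.088),(-.074,.222,.088)],(0,0,255))
        L([(-.074,.0815,.107),(-.03,.068,.107),(.03,.068,.107)],(0,255,0))
        L([(-.074,-.0815,.107),(-.03,-.068,.107),(.03,-.068,.107)],(0,255,0))
        L([(-.074,.068,.0835),(-.074,-.068,.0835),(.075,-.068,.0835),(.075,.068,.0835)],(255,0,255))
        if n=="top": im=im[600:1240,560:1400]
        else: im=im[560:1260,520:1360]
        cv2.imwrite(f"pics/fit_{n}.png",cv2.resize(im,(800,600)))
E
python3 fit.py
```

```text
[ 0.59595387 -0.01901599 -0.02983833] [[0.9, -0.6], [-0.4, 0.1], [-1.0, 0.2], [1.6, -0.0], [0.5, 1.1], [-0.9, 1.1], [0.1, -0.1], [1.0, -0.7], [-0.3, -0.5]]
```

```bash
ls pics
```

```text
fit_side.png
fit_top.png
side0.png
side1.png
top0.png
top1.png
```

View pics/fit_top.png

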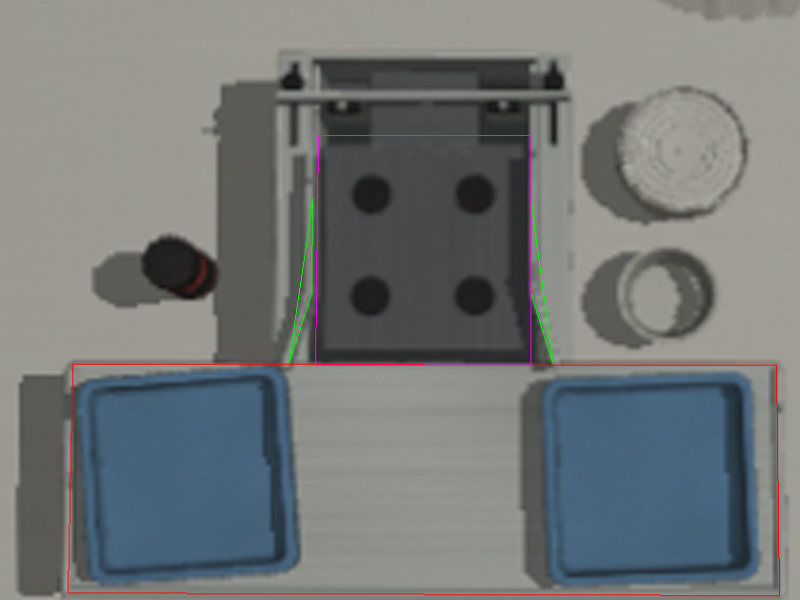

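View pics/fit_side.png

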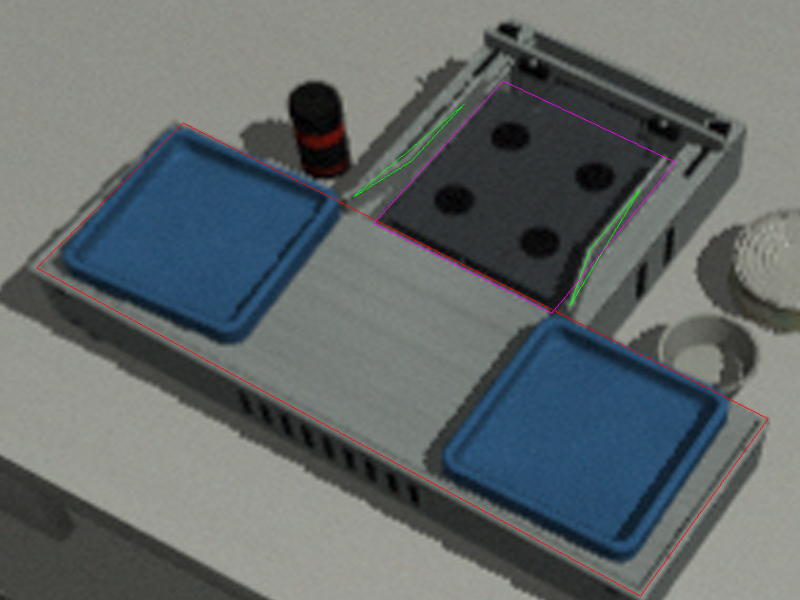

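```bash
cat > dish.py <<'E'
from h import *
from scipy.optimize import least_squares
D=np.array([.59595,-.01902,-.02984])
def w2d(P):
    P=np.atleast_2d(P); d=P[:,:2]-D[:2]; C,S=np.cos(D[2]),np.sin(D[2])
    return np.c_[C*d[:,0]+S*d[:,1],-S*d[:,0]+C*d[:,1]]
def d2w(x,y):
    C,S=np.cos(D[2]),np.sin(D[2]); return D[0]+C*x-S*y, D[1]+S*x+C*y
def dishes(cams,ztop=.109,zbot=.085):
    """silhouette mask fit per dish in each cam: hull of projected box vs. contour points"""
    res=[]
    q=np.array([(-1,-1),(1,-1),(1,1),(-1,1)])*.065
    def hull(cc,p):
        C,S=np.cos(p[2]),np.sin(p[2])
        xy=np.c_[p[0]+C*q[:,0]-S*q[:,1],p[1]+S*q[:,0]+C*q[:,1]]
        pts=np.r_[np.c_[xy,np.full(4,ztop)],np.c_[xy,np.full(4,zbot)]]
        return cv2.convexHull(proj(cc,pts).astype(np.float32))
    c0=cams[0]
    for k in bluequad(c0,0):
        g=ray(c0,k[:,0].mean(0),ztop)[0]
        sel=[]
        for cc in cams:
            u=proj(cc,g)[0]
            best=min(bluequad(cc,0),key=lambda kk:np.linalg.norm(kk[:,0].mean(0)-u)); sel.append((cc,best[:,0][::3]))
        def f(p):
            r=[]
            for cc,pts in sel:
                h=hull(cc,p)
                r+= [cv2.pointPolygonTest(h,(float(a),float(b)),True)-.5 for a,b in pts]
            return np.array(r)
        b=min((least_squares(f,[g[0],g[1],y0],loss='soft_l1',diff_step=1e-3,x_scale=[.01,.01,.05]) for y0 in(-.04,.03)),key=lambda r:r.cost)
        p=b.x; print("world",p.round(4),"disp",(w2d(p[:2])[0]*1000).round(1),"yaw deg rel",np.degrees(p[2]-D[2]).round(2),"rms",np.sqrt(np.mean(f(p)**2)).round(2))
        res.append(p)
    return res
E
python3 - <<'E'
from dish import *
t=read_camera("top"); s=read_camera("side")
for cams in([t],[s],[t,s]): dishes(cams); print()
# stop: fit_top pixel -> raw
def raw(x,y): return ((x*1.05+560-1.5)/4,(y*640/600+600-1.5)/4)
print("stop front top edge",w2d(ray(t,[raw(300,102),raw(425,103),raw(545,103)],.103))*1000)
print("stop back edge",w2d(ray(t,[raw(300,91),raw(545,91)],.103))*1000)
print("tabfront",w2d(ray(t,[raw(343,115),raw(503,115)],.0965))*1000)
def raws(x,y): return ((x*1.05+520-1.5)/4,(y*700/600+560-1.5)/4)
print("side stop front edge",w2d(ray(s,[raws(490,48),raws(735,145)],.103))*1000)
im=cv2.resize(s["img"][160:235,225:325],None,fx=8,fy=8,interpolation=cv2.INTER_CUBIC);cv2.imwrite("pics/keep_s.png",im)
im=cv2.resize(t["img"][160:235,200:300],None,fx=8,fy=8,interpolation=cv2.INTER_CUBIC);cv2.imwrite("pics/keep_t.png",im)
E
```

```text
world [ 0.4459 -0.1553  0.0032] disp [-145.9 -140.7] yaw deg rel 1.89 rms 0.77
world [0.4562 0.1307 0.0479] disp [-144.2  145.5] yaw deg rel 4.45 rms 0.86

world [ 0.446  -0.1532  0.0053] disp [-145.9 -138.6] yaw deg rel 2.01 rms 0.77
world [0.4558 0.1334 0.0516] disp [-144.7  148.2] yaw deg rel 4.66 rms 0.85

world [ 0.4459 -0.1542  0.0054] disp [-145.9 -139.6] yaw deg rel 2.02 rms 0.84
world [0.456  0.1319 0.0524] disp [-144.3  146.7] yaw deg rel 4.71 rms 0.93

stop front top edge [[ 93.46746095  77.8160885 ]
 [ 92.58825445  -1.17325155]
 [ 92.47013244 -76.68820867]]
stop back edge [[100.64750049  77.94010542]
 [100.27793981 -76.69153935]]
tabfront [[ 86.14446043  51.16805867]
 [ 85.93444885 -50.14569913]]
side stop front edge [[ 84.10417987  83.84347741]
 [ 97.3532413  -98.49104382]]
```

View pics/keep_t.png

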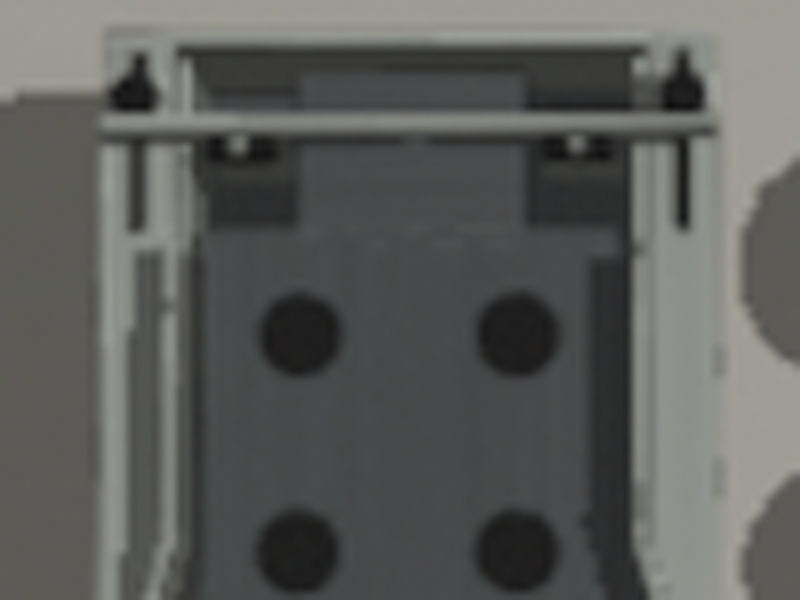

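View pics/keep_s.png

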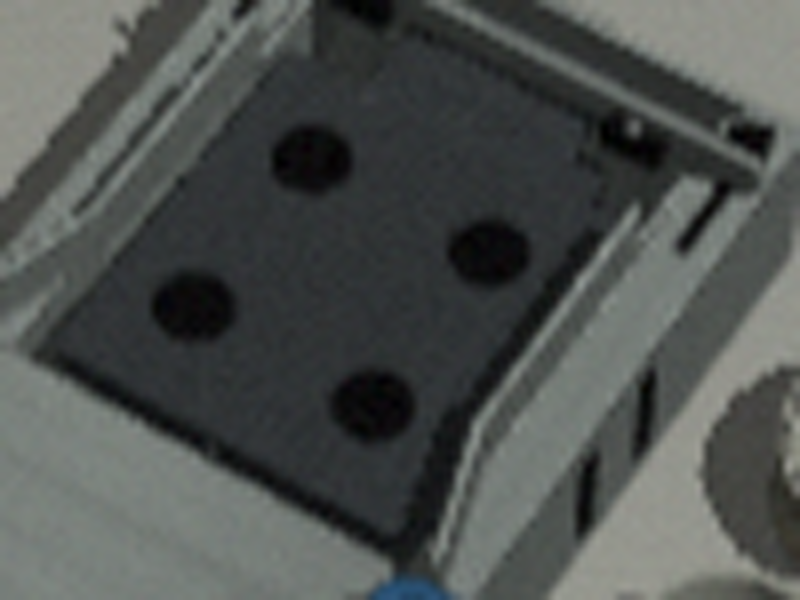

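```bash
cat >> dish.py <<'E'
from scipy.spatial.transform import Rotation as Ro
def need(x,y,z,yaw_rel):
    """disp-frame mm target (tcp), tool-y angle rel. to disp x, deg"""
    st=get_state(); R=Ro.from_quat(st["eef_rot"]); wx,wy=d2w(x/1000,y/1000)
    d=R.inv().apply(np.array([wx,wy,z/1000])-st["tcp_pos"])/.150
    a=np.radians(yaw_rel)+D[2]; ty=np.array([np.cos(a),np.sin(a),0]); tz=np.array([0,0,-1.]); tx=np.cross(ty,tz)
    Rt=Ro.from_matrix(np.c_[tx,ty,tz]); rv=(R.inv()*Rt).as_rotvec()/np.radians(60)
    print("shift",d.round(3),"turn",rv.round(3)); 
def where():
    st=get_state(); R=Ro.from_quat(st["eef_rot"]); ty=R.apply([0,1,0])
    fd=Ro.from_euler('z',-D[2]).apply(st["contact_force"])
    print("t %.2f"%st["clock"],"disp",(w2d(st["tcp_pos"])[0]*1000).round(1),"z %.1f"%(st["tcp_pos"][2]*1000),"tooly %.1f"%np.degrees(np.arctan2(ty[1],ty[0])-D[2]),"F disp",fd.round(1),"open %.1f"%(st["opening"]*1000), "q1,q6",st["joint_pos"][[0,5]].round(2))
E
python3 - <<'E'
from dish import *
where(); need(-144,117,170,0)
E
```

```text
t 0.40 disp [-353.8  550.1] z 239.1 tooly 66.2 F disp [ 0.3 -1.  -0.5] open 85.5 q1,q6 [ 1.07 -0.06]
shift [-2.446 -2.076  0.461] turn [-0.     0.     1.103]
```

Emit:
{"api": "drive_tool", "payload": {
  "steps": [
    [[-0.4,-0.34,0],[0,0,0.17],0.5],
    [[-0.8,-0.68,0],[0,0,0.34],0.5],
    [[-1,-0.85,0],[0,0,0.5],0.5]
  ],
  "grip_force": 20
}}

```text
clock: 0.78
tcp_pos: [0.3357, 0.3686, 0.2392]
eef_rot: [0.468, 0.884, 0.0, 0.0]
contact_force: [0.6, 0.1, 0.6]
opening: 0.0427
```

```bash
python3 -c "
from dish import *
where(); need(-144,117,200,0)"
```

```text
t 0.78 disp [-271.7  379.7] z 239.2 tooly 35.9 F disp [0.6 0.1 0.6] open 42.7 q1,q6 [0.76 0.17]
shift [-1.918 -0.337  0.262] turn [0.    0.    0.598]
```

Emit:
{"api": "drive_tool", "payload": {
  "steps": [
    [[-0.4,-0.07,0],[0,0,0.17],0.5],
    [[-0.8,-0.14,0],[0,0,0.34],0.5],
    [[-1,-0.17,0],[0,0,0.5],0.5],
    [[-1,-0.17,0],[0,0,0.5],0.5]
  ]
}}

```text
clock: 1.27
tcp_pos: [0.3999, 0.2304, 0.2395]
eef_rot: [0.681, 0.733, 0.0, 0.0]
contact_force: [0.7, 0.2, 0.6]
opening: 0.0423
```

```bash
python3 -c "
from dish import *
where(); need(-144,120,140,0)"
```

```text
t 1.27 disp [-203.4  243.4] z 239.5 tooly 5.9 F disp [0.6 0.2 0.6] open 42.3 q1,q6 [0.45 0.38]
shift [-0.86   0.308  0.664] turn [ 0.001 -0.     0.099]
```

Emit:
{"api": "drive_tool", "payload": {
  "steps": [
    [[-0.4,0.14,0.2],[0,0,0.1],0.5],
    [[-0.75,0.28,0.4],[0,0,0.1],0.5],
    [[-0.86,0.31,0.6],[0,0,0.1],0.5],
    [[-0.86,0.31,0.66],[0,0,0.1],0.5],
    [[-0.86,0.31,0.66],[0,0,0.1],0.5]
  ]
}}

```text
clock: 1.9
tcp_pos: [0.455, 0.1084, 0.1403]
eef_rot: [0.716, 0.698, -0.0, -0.001]
contact_force: [-0.4, 0.1, 0.7]
opening: 0.0428
```

```bash
python3 -c "
from dish import *
where(); need(-144,120,108,0)
for n in('top','side'):
    c=read_camera(n); i=c['img'][200:330,140:360] if n=='top' else c['img'][130:330,120:350]
    cv2.imwrite(f'pics/a_{n}.png',cv2.resize(i,None,fx=3,fy=3))
"
```

```text
t 1.90 disp [-144.6  123.1] z 140.3 tooly 0.3 F disp [-0.5  0.1  0.7] open 42.8 q1,q6 [0.16 0.19]
shift [-0.021  0.004  0.215] turn [-0.001 -0.001  0.005]
```

View pics/a_side.png

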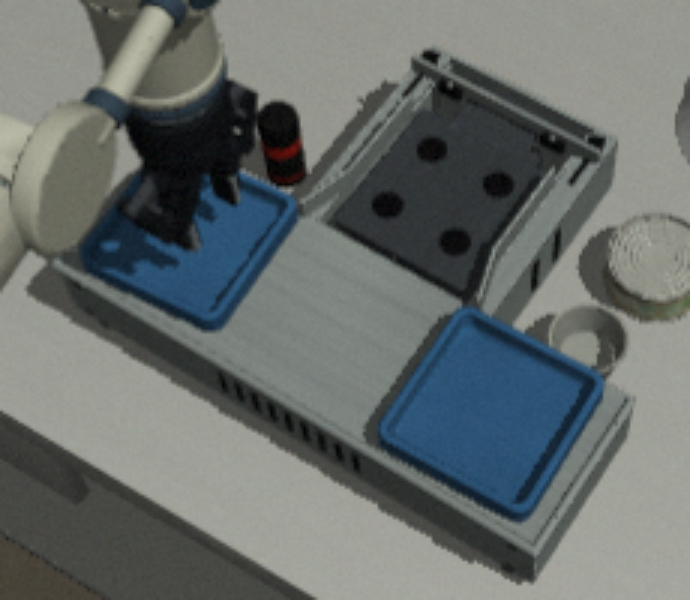

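View pics/a_top.png

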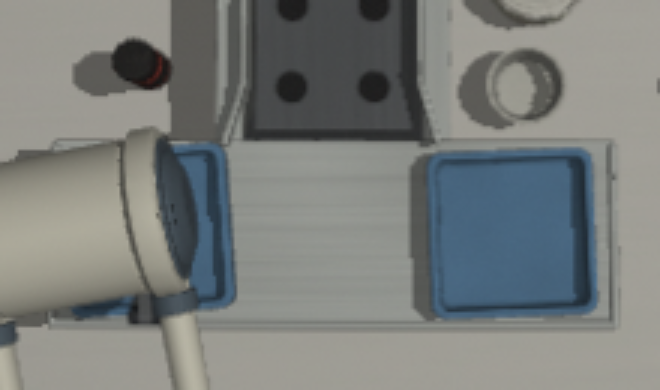

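Both fingertips are over the left dish (side crop (190,240) and (232,197)). I'll lower slowly to the floor, then feel for it.

Emit:
{"api": "drive_tool", "payload": {
  "steps": [
    [[0,0,0.13],[0,0,0],0.5],
    [[0,0,0.2],[0,0,0],0.5],
    [[0,0,0.23],[0,0,0],0.5],
    [[0,0,0.25],[0,0,0],0.5],
    [[0,0,0.25],[0,0,0],0.5]
  ]
}}

```text
clock: 2.62
tcp_pos: [0.4555, 0.1071, 0.1028]
eef_rot: [0.717, 0.697, 0.0, -0.0]
contact_force: [0.9, 0.6, -0.3]
opening: 0.043
```

```bash
python3 -c "
from dish import *
where()"
```

```text
t 2.62 disp [-144.1  121.9] z 102.8 tooly 0.2 F disp [ 0.9  0.6 -0.3] open 43.0 q1,q6 [0.16 0.19]
```

Emit:
{"api": "drive_tool", "payload": {
  "steps": [
    [[-0.06,0,0.015],[0,0,0],0.5],
    [[-0.11,0,0.015],[0,0,0],0.5],
    [[-0.14,0,0.015],[0,0,0],0.5],
    [[-0.17,0,0.015],[0,0,0],0.5],
    [[-0.2,0,0.015],[0,0,0],0.5],
    [[-0.25,0,0.015],[0,0,0],0.5]
  ]
}}

```text
clock: 3.38
tcp_pos: [0.4533, 0.0718, 0.1007]
eef_rot: [0.716, 0.698, 0.001, -0.003]
contact_force: [-1.9, 2.3, 0.1]
opening: 0.0426
```

```bash
python3 -c "
from dish import *
where()
c=read_camera('side');cv2.imwrite('pics/b_side.png',cv2.resize(c['img'][130:330,120:350],None,fx=3,fy=3))
c=read_camera('top');cv2.imwrite('pics/b_top.png',cv2.resize(c['img'][200:330,140:360],None,fx=3,fy=3))"
```

```text
t 3.38 disp [-145.3   86.5] z 100.7 tooly 0.3 F disp [-2.   2.2  0.1] open 42.6 q1,q6 [0.08 0.1 ]
```

View pics/b_side.png

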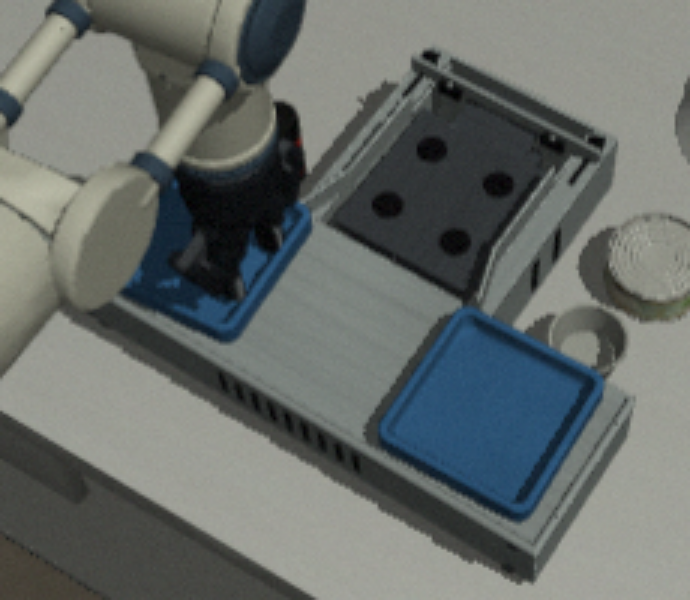

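View pics/b_top.png

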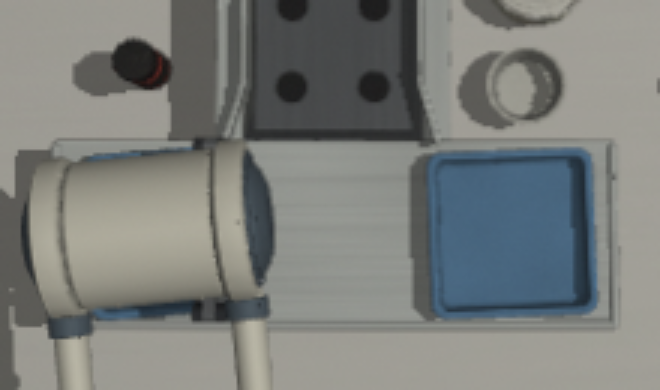

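Emit:
{"api": "drive_tool", "payload": {
  "steps": [
    [[-0.08,0,0],[0,0,0],0.5],
    [[-0.17,0,0],[0,0,0],0.5],
    [[-0.28,0,0],[0,0,0],0.5],
    [[-0.4,0,0],[0,0,0],0.5],
    [[-0.52,0,0],[0,0,0],0.5],
    [[-0.64,0,0],[0,0,0],0.5],
    [[-0.74,0,0],[0,0,0],0.5],
    [[-0.8,0,0],[0,0,0],0.5]
  ]
}}

```text
clock: 4.47
tcp_pos: [0.4512, -0.0516, 0.1005]
eef_rot: [0.717, 0.697, -0.0, 0.0]
contact_force: [0.5, 3.5, -0.5]
opening: 0.0425
```

```bash
python3 -c "
from dish import *
where()
c=read_camera('side');cv2.imwrite('pics/c_side.png',cv2.resize(c['img'][130:330,120:350],None,fx=3,fy=3))"
```

```text
t 4.47 disp [-143.7  -36.9] z 100.5 tooly 0.1 F disp [ 0.3  3.5 -0.5] open 42.5 q1,q6 [-0.19 -0.16]
```

View pics/c_side.png

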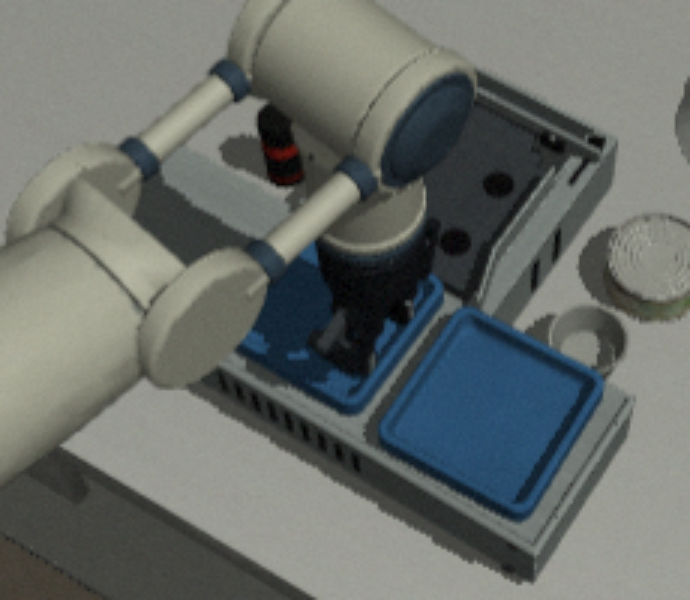

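Emit:
{"api": "drive_tool", "payload": {
  "steps": [
    [[-0.03,0,0],[0,0,0],0.5],
    [[-0.06,0,0],[0,0,0],0.5],
    [[-0.06,0,0],[0,0,0],0.5],
    [[0,0,0],[0,0,0],0.5],
    [[0.1,0,0],[0,0,0],0.5],
    [[0.15,0,-0.1],[0,0,0],0.5],
    [[0.25,0,-0.4],[0,0,0],0.5],
    [[0.3,0,-0.7],[0,0,0],0.5]
  ]
}}

```text
clock: 5.52
tcp_pos: [0.4523, -0.0041, 0.2077]
eef_rot: [0.716, 0.698, 0.0, 0.0]
contact_force: [0.3, -0.8, -0.2]
opening: 0.0428
```

```bash
python3 -c "
from dish import *
where()
t=read_camera('top'); s=read_camera('side')
cv2.imwrite('pics/d_side.png',cv2.resize(s['img'][130:330,120:350],None,fx=3,fy=3))
cv2.imwrite('pics/d_top.png',cv2.resize(t['img'][150:330,140:360],None,fx=3,fy=3))"
```

```text
t 5.53 disp [-144.1   10.6] z 207.7 tooly 0.2 F disp [ 0.3 -0.8 -0.2] open 42.8 q1,q6 [-0.08 -0.06]
```

View pics/d_side.png

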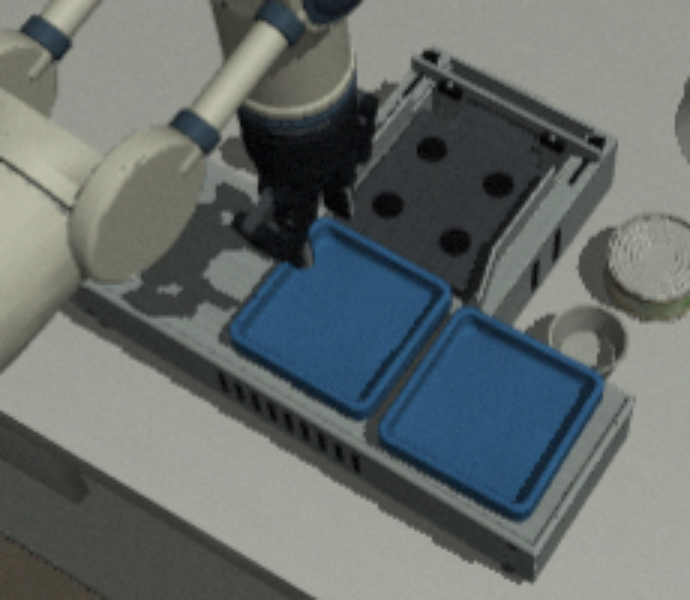

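View pics/d_top.png

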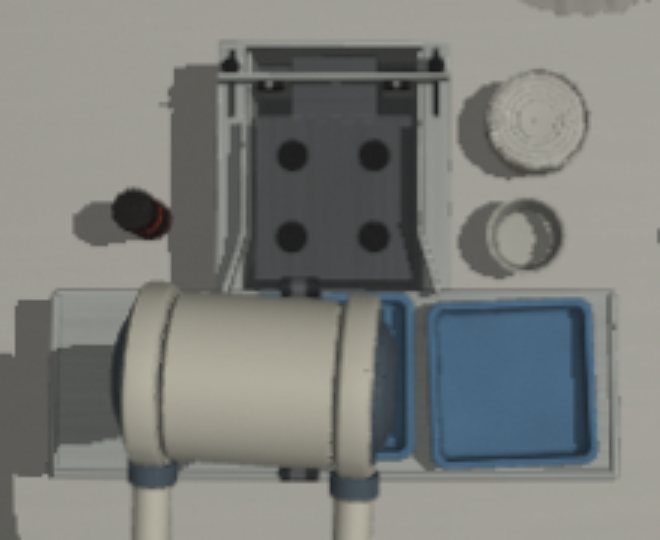

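```bash
python3 -c "
from dish import *
s=read_camera('side');t=read_camera('top')
f=lambda x,y:((x+.5)/3-.5+120,(y+.5)/3-.5+130)
P=[f(340,226),f(435,275),f(449,305),f(378,405),f(345,412),f(245,345)]
print((w2d(ray(s,P,.109))*1000).round(1))
g=lambda x,y:((x+.5)/3-.5+140,(y+.5)/3-.5+150)
print((w2d(ray(t,[g(413,310),g(413,440)],.109))*1000).round(1))
need(-144,0,150,90); need(-144,0,150,-90)
"
```

```text
[[ -80.    46.2]
 [ -76.7  -42.3]
 [ -93.2  -66.2]
 [-192.8  -68.3]
 [-210.7  -51. ]
 [-205.9   45.2]]
[[ -89.3  -64.1]
 [-190.1  -64.2]]
shift [-0.066 -0.007  0.384] turn [ 0.002  0.003 -1.496]
shift [-0.066 -0.007  0.384] turn [ 0.003 -0.002  1.504]
```

Emit:
{"api": "drive_tool", "payload": {
  "steps": [
    [[-0.07,0.16,0.05],[0,0,-0.17],0.5],
    [[-0.07,0.16,0.1],[0,0,-0.34],0.5],
    [[-0.07,0.16,0.15],[0,0,-0.51],0.5],
    [[-0.07,0.16,0.2],[0,0,-0.68],0.5],
    [[-0.07,0.16,0.3],[0,0,-0.85],0.5],
    [[-0.07,0.16,0.35],[0,0,-1.0],0.5]
  ]
}}

```text
clock: 6.48
tcp_pos: [0.4752, -0.0164, 0.1507]
eef_rot: [0.269, 0.963, -0.0, -0.002]
contact_force: [0.3, 0.3, -0.0]
opening: 0.0424
```

```bash
python3 -c "
from dish import *
where();need(-120,0,140,90)"
```

```text
t 6.47 disp [-120.8   -1. ] z 150.7 tooly 60.5 F disp [ 0.3  0.3 -0. ] open 42.4 q1,q6 [-0.11 -1.13]
shift [-0.002  0.008  0.071] turn [-0.001 -0.003 -0.492]
```

Emit:
{"api": "drive_tool", "payload": {
  "steps": [
    [[0,0,0],[0,0,-0.17],0.5],
    [[0,0.01,0.05],[0,0,-0.34],0.5],
    [[0,0.01,0.15],[0,0,-0.49],0.5],
    [[0,0.01,0.25],[0,0,-0.49],0.5],
    [[0,0.01,0.32],[0,0,-0.49],0.5],
    [[0,0.01,0.33],[0,0,-0.49],0.5]
  ]
}}

```text
clock: 7.22
tcp_pos: [0.4763, -0.0152, 0.1022]
eef_rot: [0.02, 1.0, 0.0, -0.001]
contact_force: [0.3, -0.0, 0.7]
opening: 0.0428
```

```bash
python3 -c "
from dish import *
where();need(-20,0,99,90)
s=read_camera('side')
cv2.imwrite('pics/e_side.png',cv2.resize(s['img'][130:330,120:350],None,fx=3,fy=3))"
```

```text
t 7.22 disp [-119.7    0.3] z 102.2 tooly 89.5 F disp [ 0.3 -0.   0.7] open 42.8 q1,q6 [-0.1  -1.63]
shift [-0.665  0.004  0.02 ] turn [ 0.    -0.002 -0.009]
```

View pics/e_side.png

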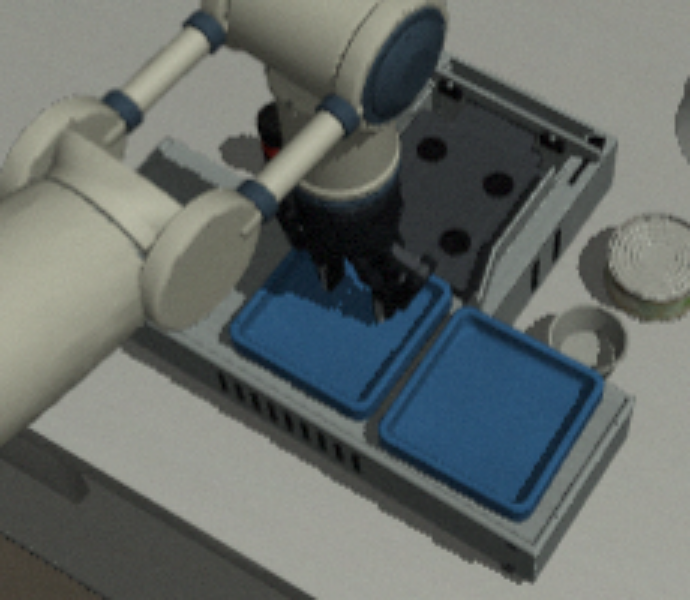

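Emit:
{"api": "drive_tool", "payload": {
  "steps": [
    [[-0.08,0,0.01],[0,0,0],0.5],
    [[-0.13,0,0.015],[0,0,0],0.5],
    [[-0.17,0,0.015],[0,0,0],0.5],
    [[-0.22,0,0.015],[0,0,0],0.5],
    [[-0.28,0,0.015],[0,0,0],0.5],
    [[-0.35,0,0.015],[0,0,0],0.5],
    [[-0.42,0,0.015],[0,0,0],0.5],
    [[-0.48,0,0.015],[0,0,0],0.5]
  ]
}}

```text
clock: 8.28
tcp_pos: [0.5496, -0.0179, 0.1012]
eef_rot: [0.019, 1.0, 0.0, -0.0]
contact_force: [-3.2, -0.2, 1.8]
opening: 0.0426
```

```bash
python3 -c "
from dish import *
where();need(54,0,92,90)
t=read_camera('top')
cv2.imwrite('pics/f_top.png',cv2.resize(t['img'][150:330,140:360],None,fx=3,fy=3))
s=read_camera('side')
cv2.imwrite('pics/f_side.png',cv2.resize(s['img'][130:330,120:350],None,fx=3,fy=3))"
```

```text
t 8.28 disp [-46.3  -0.3] z 101.2 tooly 89.6 F disp [-3.2 -0.3  1.8] open 42.6 q1,q6 [-0.09 -1.63]
shift [-0.669  0.007  0.061] turn [ 0.    -0.    -0.007]
```

View pics/f_side.png

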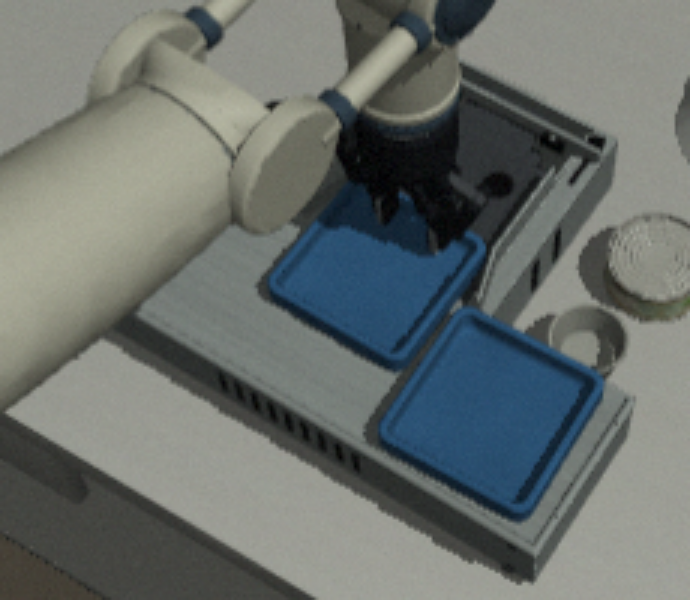

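View pics/f_top.png

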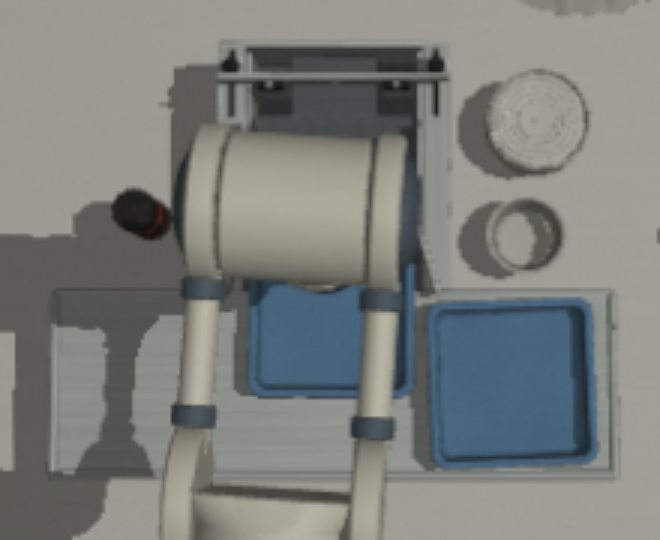

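Emit:
{"api": "drive_tool", "payload": {
  "steps": [
    [[-0.06,0,0],[0,0,0],0.5],
    [[-0.12,0,0],[0,0,0],0.5],
    [[-0.18,0,0],[0,0,0],0.5],
    [[-0.24,0,0.01],[0,0,0],0.5],
    [[-0.3,0,0.01],[0,0,0],0.5],
    [[-0.36,0,0.02],[0,0,0],0.5],
    [[-0.42,0,0.03],[0,0,0],0.5]
  ]
}}

```text
clock: 9.25
tcp_pos: [0.6125, -0.0203, 0.0969]
eef_rot: [0.019, 1.0, -0.0, 0.0]
contact_force: [-3.4, 0.2, 1.2]
opening: 0.0424
```

```bash
python3 -c "
from dish import *
where();need(54,0,92,90)
s=read_camera('side')
cv2.imwrite('pics/g_side.png',cv2.resize(s['img'][130:330,120:350],None,fx=3,fy=3))"
```

```text
t 9.25 disp [16.6 -0.8] z 96.9 tooly 89.6 F disp [-3.4  0.1  1.2] open 42.4 q1,q6 [-0.09 -1.62]
shift [-0.249  0.007  0.033] turn [-0.     0.    -0.007]
```

View pics/g_side.png

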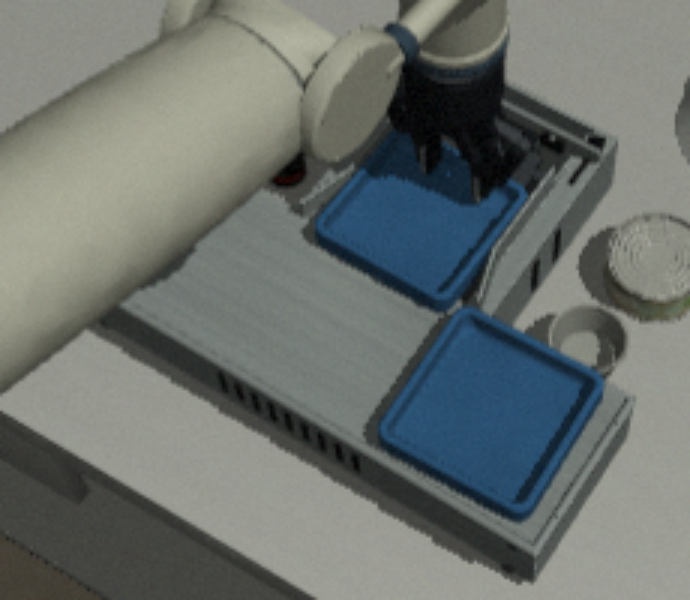

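Emit:
{"api": "drive_tool", "payload": {
  "steps": [
    [[-0.05,0,0],[0,0,0],0.5],
    [[-0.1,0,0.01],[0,0,0],0.5],
    [[-0.15,0,0.01],[0,0,0],0.5],
    [[-0.19,0,0.02],[0,0,0],0.5],
    [[-0.22,0,0.03],[0,0,0],0.5],
    [[-0.25,0,0.03],[0,0,0],0.5],
    [[-0.25,0,0.03],[0,0,0],0.5]
  ]
}}

```text
clock: 10.18
tcp_pos: [0.6499, -0.0217, 0.0924]
eef_rot: [0.019, 1.0, -0.0, 0.001]
contact_force: [-0.4, 0.1, 0.1]
opening: 0.0427
```

```bash
python3 -c "
from dish import *
where();need(54,0,92,90)
s=read_camera('side')
cv2.imwrite('pics/g2_side.png',cv2.resize(s['img'][130:330,170:350],None,fx=4,fy=3))
t=read_camera('top')
cv2.imwrite('pics/g2_top.png',cv2.resize(t['img'][150:330,140:360],None,fx=3,fy=3))
"
```

```text
t 10.18 disp [54.  -1.1] z 92.4 tooly 89.6 F disp [-0.4  0.1  0.1] open 42.7 q1,q6 [-0.09 -1.62]
shift [0.    0.007 0.002] turn [-0.     0.001 -0.007]
```

View pics/g2_side.png

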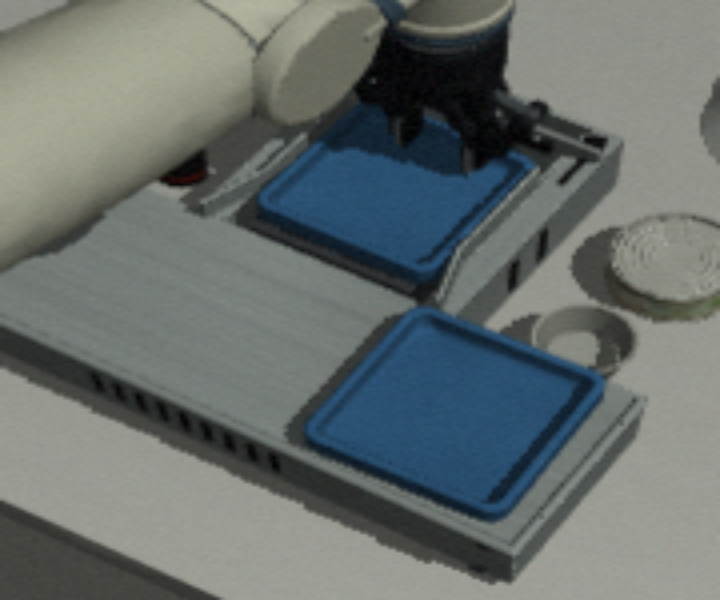

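View pics/g2_top.png

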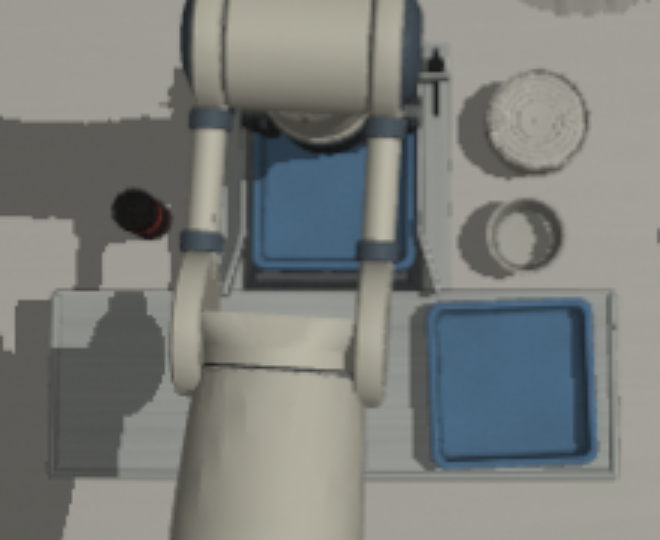

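```bash
python3 -c "
from dish import *
t=read_camera('top')
g=lambda x,y:((x+.5)/3-.5+140,(y+.5)/3-.5+150)
for z in(.1,.107): print((w2d(ray(t,[g(280,268),g(390,270),g(252,200),g(416,200)],z))*1000).round(1))
"
```

```text
[[-55.9  41.1]
 [-57.4 -45.8]
 [ -1.8  64. ]
 [ -1.8 -66.3]]
[[-56.4  40.4]
 [-57.9 -46. ]
 [ -2.6  63.2]
 [ -2.6 -66.4]]
```

Emit:
{"api": "drive_tool", "payload": {
  "steps": [
    [[0,0,0.015],[0,0,0],0.5],
    [[0,0,0.03],[0,0,0],0.5],
    [[0,0,0.045],[0,0,0],0.5],
    [[0,0,0.06],[0,0,0],0.5],
    [[0,0,0.06],[0,0,0],0.5]
  ]
}}

```text
clock: 10.95
tcp_pos: [0.6492, -0.0217, 0.0831]
eef_rot: [0.019, 1.0, 0.0, -0.0]
contact_force: [-0.2, -0.1, 1.2]
opening: 0.0427
```

```bash
python3 -c "
from dish import *
where()"
```

```text
t 10.95 disp [53.4 -1.1] z 83.1 tooly 89.6 F disp [-0.2 -0.1  1.2] open 42.7 q1,q6 [-0.09 -1.62]
```

Emit:
{"api": "drive_tool", "payload": {
  "steps": [
    [[0,0,0.015],[0,0,0],0.5],
    [[0,0,0.03],[0,0,0],0.5],
    [[0,0,0.04],[0,0,0],0.5],
    [[0,0,0.04],[0,0,0],0.5]
  ]
}}

```text
clock: 11.45
tcp_pos: [0.6494, -0.0217, 0.0773]
eef_rot: [0.019, 1.0, -0.0, 0.0]
contact_force: [-0.0, 0.1, 2.4]
opening: 0.0425
```

```bash
python3 -c "
from dish import *
where()"
```

```text
t 11.45 disp [53.5 -1.1] z 77.3 tooly 89.6 F disp [-0.   0.1  2.4] open 42.5 q1,q6 [-0.09 -1.62]
```

Emit:
{"api": "drive_tool", "payload": {
  "steps": [
    [[0,0,0.015],[0,0,0],0.5],
    [[0,0,0.03],[0,0,0],0.5],
    [[0,0,0.04],[0,0,0],0.5],
    [[0,0,0.04],[0,0,0],0.5]
  ]
}}

```text
clock: 11.95
tcp_pos: [0.6494, -0.0217, 0.0713]
eef_rot: [0.019, 1.0, -0.0, 0.0]
contact_force: [-0.2, 0.9, 4.7]
opening: 0.0428
```

```bash
python3 -c "
from dish import *
where()
s=read_camera('side')
cv2.imwrite('pics/h_side.png',cv2.resize(s['img'][150:260,190:340],None,fx=5,fy=5))
where()
t=read_camera('top')
cv2.imwrite('pics/h_top.png',cv2.resize(t['img'][150:330,140:360],None,fx=3,fy=3))
where()
"
```

```text
t 11.95 disp [53.5 -1. ] z 71.3 tooly 89.6 F disp [-0.2  0.9  4.7] open 42.8 q1,q6 [-0.09 -1.62]
t 12.00 disp [53.5 -1.1] z 71.4 tooly 89.6 F disp [-0.   0.   4.2] open 42.7 q1,q6 [-0.09 -1.62]
t 12.05 disp [53.6 -1. ] z 71.5 tooly 89.6 F disp [-0.9  0.1  4.2] open 42.3 q1,q6 [-0.09 -1.62]
```

View pics/h_side.png

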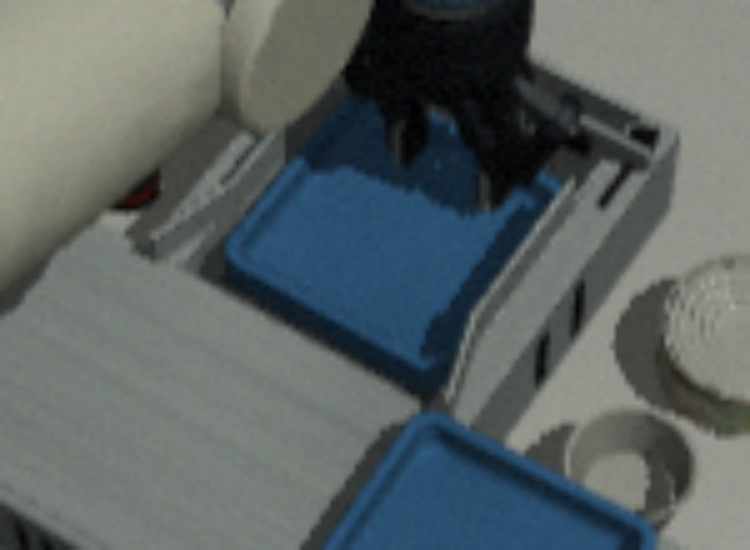

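Emit:
{"api": "drive_tool", "payload": {
  "steps": [
    [[0,0,0.015],[0,0,0],0.5],
    [[0,0,0.03],[0,0,0],0.5],
    [[0,0,0.035],[0,0,0],0.5],
    [[-0.02,0,0.035],[0,0,0],0.5],
    [[-0.04,0,0.035],[0,0,0],0.5],
    [[-0.06,0,0.035],[0,0,0],0.5]
  ]
}}

```text
clock: 12.8
tcp_pos: [0.6573, -0.0219, 0.0655]
eef_rot: [0.019, 1.0, 0.0, -0.002]
contact_force: [-4.6, -0.3, 5.8]
opening: 0.0425
```

```bash
python3 -c "
from dish import *
where()"
```

```text
t 12.80 disp [61.4 -1.1] z 65.5 tooly 89.6 F disp [-4.6 -0.4  5.8] open 42.5 q1,q6 [-0.09 -1.62]
```

Emit:
{"api": "drive_tool", "payload": {
  "steps": [
    [[-0.015,0,0],[0,0,0],0.5],
    [[-0.03,0,0],[0,0,0],0.5],
    [[-0.045,0,0],[0,0,0],0.5]
  ]
}}

```text
clock: 13.18
tcp_pos: [0.664, -0.0222, 0.0655]
eef_rot: [0.019, 1.0, 0.0, -0.002]
contact_force: [-4.5, 0.6, 6.0]
opening: 0.0425
```

```bash
python3 -c "
from dish import *
where()"
```

```text
t 13.18 disp [68.1 -1.2] z 65.5 tooly 89.6 F disp [-4.5  0.5  6. ] open 42.5 q1,q6 [-0.08 -1.62]
```

Emit:
{"api": "drive_tool", "payload": {
  "steps": [
    [[-0.012,0,0],[0,0,0],0.5],
    [[-0.024,0,0],[0,0,0],0.5]
  ]
}}

```text
clock: 13.42
tcp_pos: [0.6676, -0.0224, 0.0655]
eef_rot: [0.019, 1.0, 0.0, -0.002]
contact_force: [-5.5, 1.0, 5.1]
opening: 0.0428
```

Emit:
{"api": "drive_tool", "payload": {
  "steps": [
    [[-0.012,0,0],[0,0,0],0.5],
    [[-0.02,0,0],[0,0,0],0.5]
  ]
}}

```text
clock: 13.68
tcp_pos: [0.6706, -0.0225, 0.0655]
eef_rot: [0.019, 1.0, 0.0, -0.002]
contact_force: [-5.3, 0.9, 4.7]
opening: 0.0425
```

```bash
python3 -c "
from dish import *
where()"
```

```text
t 13.68 disp [74.7 -1.2] z 65.5 tooly 89.6 F disp [-5.3  0.8  4.7] open 42.5 q1,q6 [-0.08 -1.62]
```

Still only friction (~5 N), no stop yet, so I'll continue in small steps.

Emit:
{"api": "drive_tool", "payload": {
  "steps": [
    [[-0.01,0,0],[0,0,0],0.5],
    [[-0.015,0,0],[0,0,0],0.5]
  ]
}}

```text
clock: 13.92
tcp_pos: [0.6724, -0.0225, 0.0655]
eef_rot: [0.019, 1.0, 0.0, -0.002]
contact_force: [-8.6, -0.4, 7.7]
opening: 0.0433
```

Emit:
{"api": "drive_tool", "payload": {
  "steps": [
    [[-0.01,0,0],[0,0,0],0.5],
    [[-0.015,0,0],[0,0,0],0.5]
  ]
}}

```text
clock: 14.18
tcp_pos: [0.6727, -0.0226, 0.0655]
eef_rot: [0.018, 1.0, 0.0, -0.005]
contact_force: [-16.8, -0.2, 10.9]
opening: 0.0427
```

```bash
python3 -c "
from dish import *
where()
s=read_camera('side')
cv2.imwrite('pics/i_side.png',cv2.resize(s['img'][150:260,190:340],None,fx=5,fy=5))
t=read_camera('top')
cv2.imwrite('pics/i_top.png',cv2.resize(t['img'][150:330,140:360],None,fx=3,fy=3))
where()
"
```

```text
t 14.18 disp [76.9 -1.3] z 65.5 tooly 89.6 F disp [-16.8  -0.7  10.9] open 42.7 q1,q6 [-0.08 -1.62]
t 14.28 disp [76.9 -1.3] z 65.5 tooly 89.6 F disp [-15.6  -0.8  11.8] open 42.6 q1,q6 [-0.08 -1.62]
```

View pics/i_side.png

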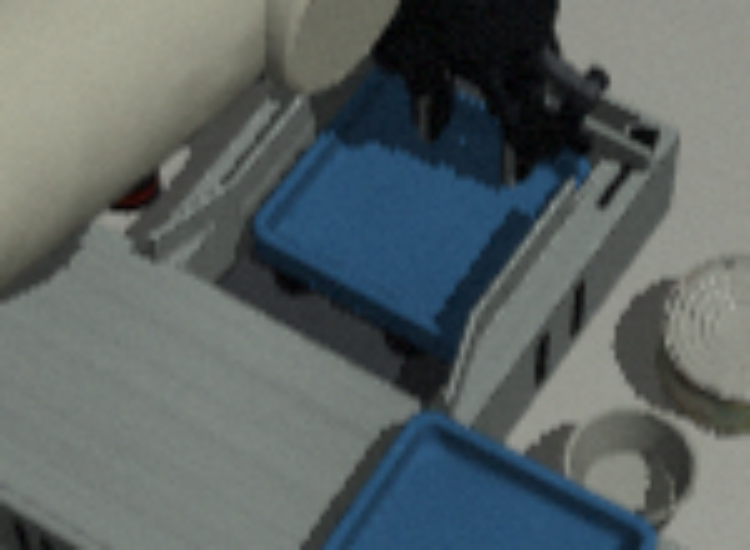

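View pics/i_top.png

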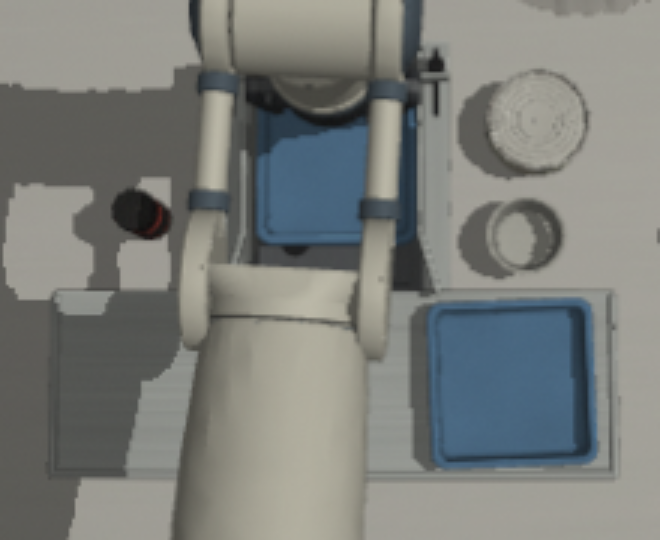

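Emit:
{"api": "drive_tool", "payload": {
  "steps": [
    [[0.01,0,0],[0,0,0],0.5],
    [[0.02,0,0],[0,0,0],0.5],
    [[0.02,0,-0.015],[0,0,0],0.5],
    [[0.02,0,-0.03],[0,0,0],0.5],
    [[0.02,0,-0.045],[0,0,0],0.5],
    [[0.02,0,-0.06],[0,0,0],0.5],
    [[0.02,0,-0.075],[0,0,0],0.5],
    [[0.025,0,-0.09],[0,0,0],0.5]
  ]
}}

```text
clock: 15.28
tcp_pos: [0.6726, -0.0225, 0.0794]
eef_rot: [0.019, 1.0, 0.0, 0.0]
contact_force: [-1.2, 0.4, -1.2]
opening: 0.0426
```

```bash
python3 -c "
from dish import *
where()
s=read_camera('side')
cv2.imwrite('pics/j_side.png',cv2.resize(s['img'][150:260,190:340],None,fx=5,fy=5))
t=read_camera('top')
cv2.imwrite('pics/j_top.png',cv2.resize(t['img'][150:330,140:360],None,fx=3,fy=3))
where()
"
```

```text
t 15.28 disp [76.7 -1.2] z 79.4 tooly 89.6 F disp [-1.2  0.3 -1.2] open 42.6 q1,q6 [-0.08 -1.62]
t 15.38 disp [76.8 -1.2] z 80.1 tooly 89.6 F disp [-3.4 -0.  -1.2] open 42.6 q1,q6 [-0.08 -1.62]
```

View pics/j_side.png

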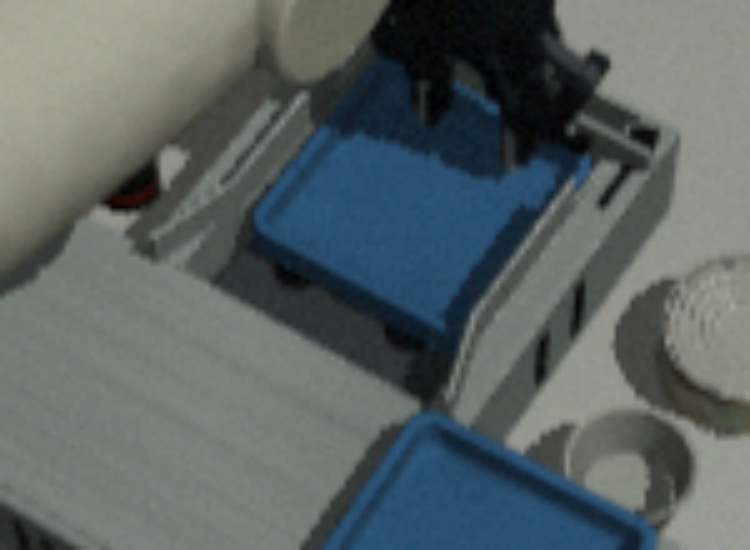

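View pics/j_top.png

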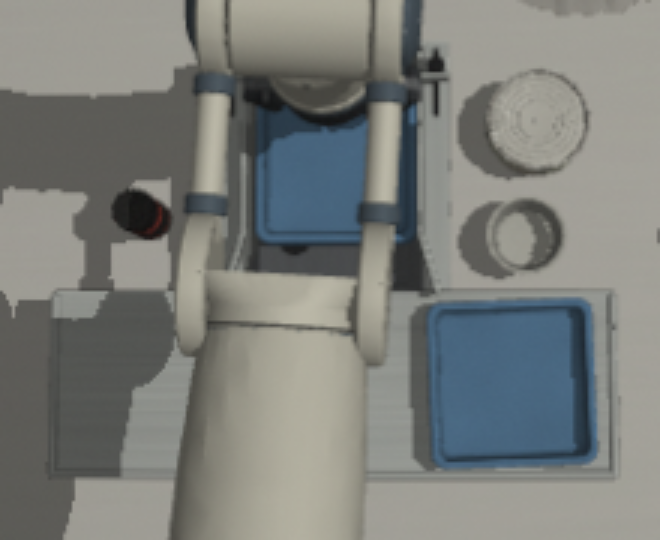

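Emit:
{"api": "drive_tool", "payload": {
  "steps": [
    [[0.03,0,0],[0,0,0],0.5],
    [[0.06,0,-0.03],[0,0,0],0.5],
    [[0.08,0,-0.3],[0,0,0],0.5],
    [[0.1,0,-0.65],[0,0,0],0.5],
    [[0.3,0,-0.75],[0,0,0.17],0.5],
    [[0.6,0,-0.8],[0,0,0.34],0.5],
    [[0.9,0,-0.8],[0,0,0.51],0.5]
  ]
}}

```text
clock: 16.25
tcp_pos: [0.5367, -0.0175, 0.2014]
eef_rot: [0.285, 0.959, 0.0, 0.002]
contact_force: [0.9, -0.1, 2.8]
opening: 0.0427
```

```bash
python3 -c "
from dish import *
where();need(-145,-108,160,0)
"
```

```text
t 16.25 disp [-59.2  -0.2] z 201.4 tooly 58.6 F disp [ 0.9 -0.1  2.8] open 42.7 q1,q6 [-0.1  -1.09]
shift [ 0.115 -0.912  0.274] turn [0.003 0.002 0.977]
```

Emit:
{"api": "drive_tool", "payload": {
  "steps": [
    [[0.04,-0.3,0],[0,0,0.17],0.5],
    [[0.08,-0.6,0],[0,0,0.34],0.5],
    [[0.11,-0.85,0.05],[0,0,0.51],0.5],
    [[0.11,-0.91,0.15],[0,0,0.68],0.5],
    [[0.11,-0.91,0.25],[0,0,0.85],0.5],
    [[0.11,-0.91,0.3],[0,0,0.98],0.5],
    [[0.11,-0.91,0.3],[0,0,0.98],0.5]
  ]
}}

```text
clock: 17.12
tcp_pos: [0.4495, -0.1233, 0.1545]
eef_rot: [0.716, 0.698, 0.0, 0.0]
contact_force: [-0.4, 0.5, -0.3]
opening: 0.0429
```

```bash
python3 -c "
from dish import *
where();need(-145,-110,100,0)
s=read_camera('side')
cv2.imwrite('pics/k_side.png',cv2.resize(s['img'][130:330,170:350],None,fx=4,fy=3))
t=read_camera('top')
cv2.imwrite('pics/k_top.png',cv2.resize(t['img'][150:330,140:360],None,fx=3,fy=3))
"
```

```text
t 17.12 disp [-143.2 -108.6] z 154.5 tooly 0.2 F disp [-0.4  0.5 -0.3] open 42.9 q1,q6 [-0.34 -0.31]
shift [-0.009 -0.012  0.364] turn [0.    0.    0.004]
```

View pics/k_side.png

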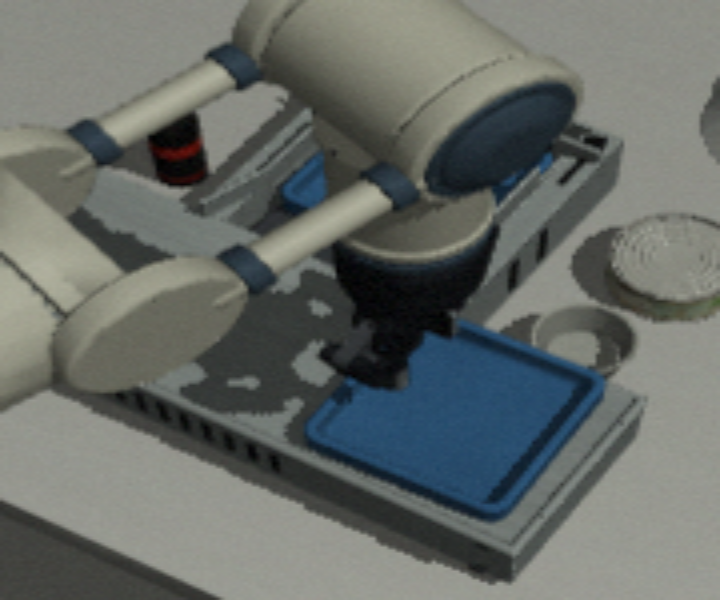

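View pics/k_top.png

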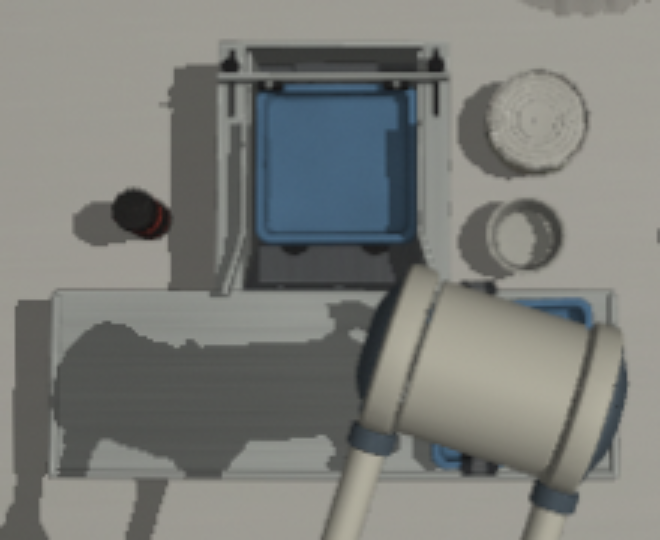

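Emit:
{"api": "drive_tool", "payload": {
  "steps": [
    [[-0.03,-0.01,0.15],[0,0,0],0.5],
    [[-0.03,-0.01,0.25],[0,0,0],0.5],
    [[-0.03,-0.01,0.32],[0,0,0],0.5],
    [[-0.03,-0.01,0.355],[0,0,0],0.5],
    [[0.03,-0.01,0.355],[0,0,0],0.5],
    [[0.07,-0.01,0.355],[0,0,0],0.5],
    [[0.11,-0.01,0.355],[0,0,0],0.5],
    [[0.15,-0.01,0.355],[0,0,0],0.5]
  ]
}}

```text
clock: 18.23
tcp_pos: [0.4493, -0.101, 0.1019]
eef_rot: [0.717, 0.698, -0.0, 0.001]
contact_force: [0.2, -3.2, 0.5]
opening: 0.0429
```

```bash
python3 -c "
from dish import *
where();need(-145,46,100,0)
s=read_camera('side')
cv2.imwrite('pics/l_side.png',cv2.resize(s['img'][130:330,170:350],None,fx=4,fy=3))
"
```

```text
t 18.23 disp [-144.1  -86.3] z 101.9 tooly 0.2 F disp [ 0.3 -3.2  0.5] open 42.9 q1,q6 [-0.29 -0.27]
shift [ 0.882 -0.003  0.011] turn [0.001 0.002 0.003]
```

View pics/l_side.png

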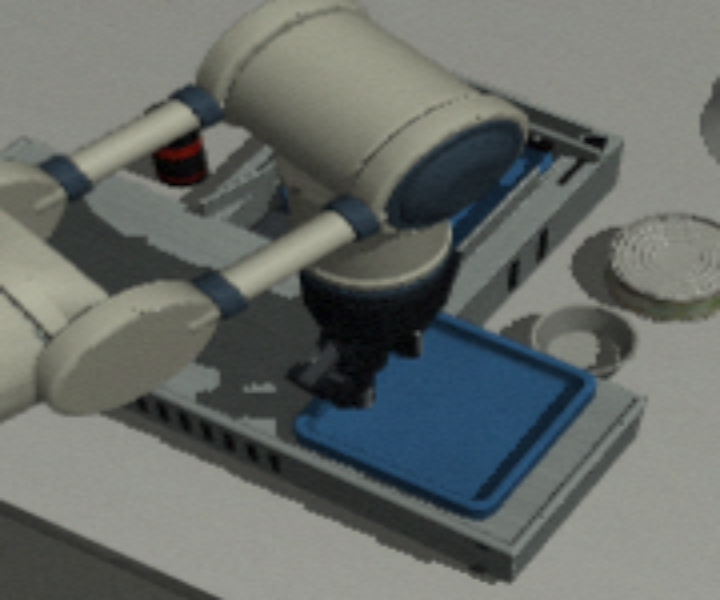

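Emit:
{"api": "drive_tool", "payload": {
  "steps": [
    [[0.08,0,0.01],[0,0,0],0.5],
    [[0.18,0,0.01],[0,0,0],0.5],
    [[0.29,0,0.01],[0,0,0],0.5],
    [[0.41,0,0.01],[0,0,0],0.5],
    [[0.53,0,0.01],[0,0,0],0.5],
    [[0.65,0,0.01],[0,0,0],0.5],
    [[0.75,0,0.01],[0,0,0],0.5],
    [[0.82,0,0.01],[0,0,0],0.5]
  ]
}}

```text
clock: 19.27
tcp_pos: [0.452, 0.0231, 0.0997]
eef_rot: [0.716, 0.698, -0.0, -0.0]
contact_force: [-0.9, -4.5, 2.7]
opening: 0.0423
```

```bash
python3 -c "
from dish import *
where();need(-145,45,100,0)
"
```

```text
t 19.27 disp [-145.1   37.8] z 99.7 tooly 0.2 F disp [-0.8 -4.5  2.7] open 42.3 q1,q6 [-0.02  0.  ]
shift [ 0.048  0.001 -0.002] turn [-0.     0.     0.004]
```

Emit:
{"api": "drive_tool", "payload": {
  "steps": [
    [[0.025,0,0],[0,0,0],0.5],
    [[0.048,0,0],[0,0,0],0.5],
    [[0.048,0,0],[0,0,0],0.5],
    [[-0.02,0,0],[0,0,0],0.5],
    [[-0.1,0,-0.05],[0,0,0],0.5],
    [[-0.15,0,-0.3],[0,0,0],0.5],
    [[-0.22,0,-0.6],[0,0,0],0.5],
    [[-0.3,0,-0.7],[0,0,0],0.5]
  ]
}}

```text
clock: 20.27
tcp_pos: [0.4519, -0.024, 0.2085]
eef_rot: [0.717, 0.697, 0.002, 0.002]
contact_force: [0.7, -0.2, 0.3]
opening: 0.0429
```

```bash
python3 -c "
from dish import *
where();need(-120,0,150,90)
s=read_camera('side')
cv2.imwrite('pics/m_side.png',cv2.resize(s['img'][130:330,120:350],None,fx=3,fy=3))
t=read_camera('top')
cv2.imwrite('pics/m_top.png',cv2.resize(t['img'][150:330,140:360],None,fx=3,fy=3))
"
```

```text
t 20.27 disp [-143.8   -9.3] z 208.5 tooly 0.1 F disp [ 0.7 -0.1  0.3] open 42.9 q1,q6 [-0.13 -0.1 ]
shift [0.062 0.157 0.391] turn [ 0.004  0.004 -1.498]
```

View pics/m_side.png

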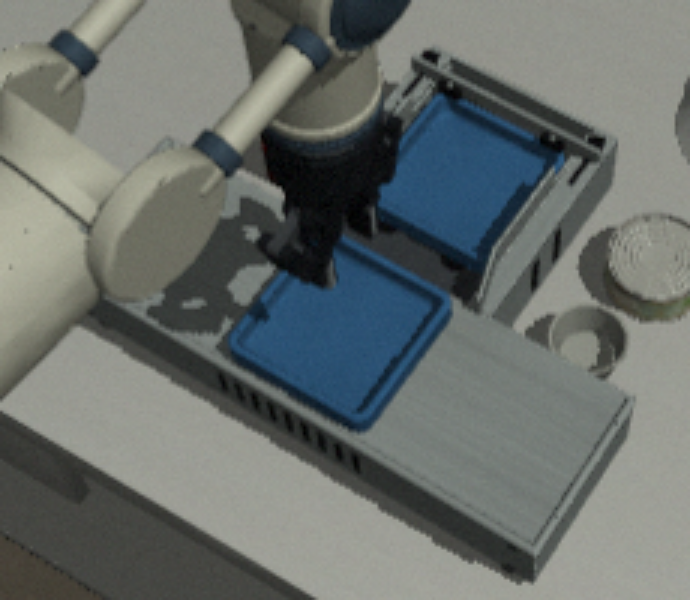

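View pics/m_top.png

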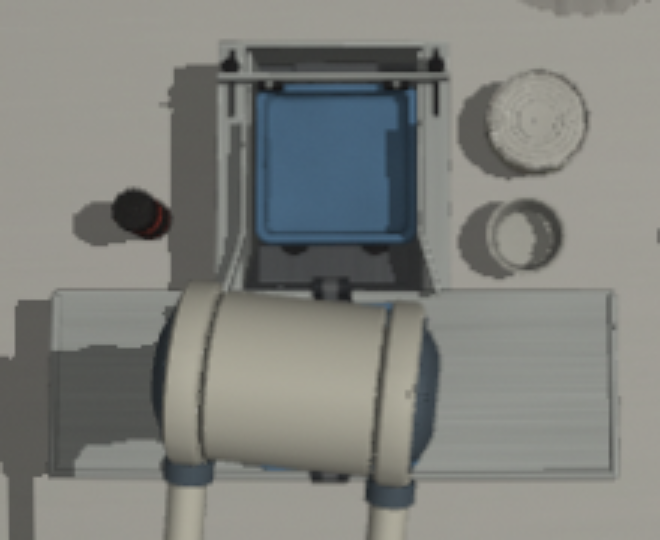

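```bash
python3 -c "
from dish import *
s=read_camera('side')
f=lambda x,y:((x+.5)/3-.5+120,(y+.5)/3-.5+130)
P=[f(370,250),f(435,285),f(450,308),f(385,415),f(345,424),f(245,360)]
print((w2d(ray(s,P,.109))*1000).round(1))
"
```

```text
[[ -85.4   13.4]
 [ -84.2  -47.3]
 [ -95.   -68.3]
 [-196.8  -77.3]
 [-218.7  -56.6]
 [-216.1   37.5]]
```

Emit:
{"api": "drive_tool", "payload": {
  "steps": [
    [[0.06,0.1,0.05],[0,0,-0.17],0.5],
    [[0.06,0.1,0.1],[0,0,-0.34],0.5],
    [[0.06,0.1,0.15],[0,0,-0.51],0.5],
    [[0.06,0.1,0.2],[0,0,-0.68],0.5],
    [[0.06,0.1,0.3],[0,0,-0.85],0.5],
    [[0.06,0.1,0.35],[0,0,-1.0],0.5]
  ]
}}

```text
clock: 21.18
tcp_pos: [0.4649, -0.0139, 0.1488]
eef_rot: [0.269, 0.963, -0.0, -0.003]
contact_force: [0.5, 0.3, 0.6]
opening: 0.0427
```

```bash
python3 -c "
from dish import *
where();need(-125,0,102,90)
s=read_camera('side')
cv2.imwrite('pics/n_side.png',cv2.resize(s['img'][130:330,120:350],None,fx=3,fy=3))
"
```

```text
t 21.18 disp [-131.2    1.2] z 148.8 tooly 60.5 F disp [0.5 0.3 0.6] open 42.7 q1,q6 [-0.1  -1.13]
shift [-0.041  0.014  0.312] turn [-0.001 -0.005 -0.492]
```

View pics/n_side.png

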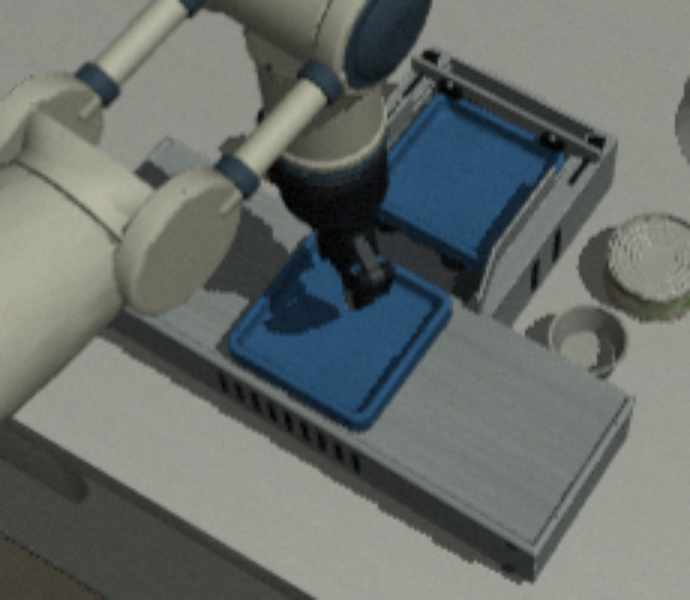

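Emit:
{"api": "drive_tool", "payload": {
  "steps": [
    [[0,0,0],[0,0,-0.17],0.5],
    [[0,0.01,0.05],[0,0,-0.34],0.5],
    [[-0.02,0.01,0.15],[0,0,-0.49],0.5],
    [[-0.02,0.01,0.25],[0,0,-0.49],0.5],
    [[-0.02,0.01,0.31],[0,0,-0.49],0.5],
    [[-0.02,0.01,0.31],[0,0,-0.49],0.5]
  ]
}}

```text
clock: 21.98
tcp_pos: [0.4689, -0.0144, 0.1045]
eef_rot: [0.02, 1.0, 0.0, -0.001]
contact_force: [-0.4, 0.1, -0.8]
opening: 0.043
```

Emit:
{"api": "drive_tool", "payload": {
  "steps": [
    [[-0.06,0,0],[0,0,0],0.5],
    [[-0.1,0,0],[0,0,0],0.5],
    [[-0.14,0,0],[0,0,0],0.5],
    [[-0.19,0,0],[0,0,0],0.5],
    [[-0.25,0,0],[0,0,0],0.5],
    [[-0.31,0,0],[0,0,0],0.5],
    [[-0.37,0,0],[0,0,0],0.5]
  ]
}}

```text
clock: 22.85
tcp_pos: [0.5256, -0.0166, 0.1059]
eef_rot: [0.019, 1.0, 0.0, -0.0]
contact_force: [-3.9, 0.6, 2.4]
opening: 0.0426
```

```bash
python3 -c "
from dish import *
where();need(50,0,102,90)
s=read_camera('side')
cv2.imwrite('pics/o_side.png',cv2.resize(s['img'][130:330,120:350],None,fx=3,fy=3))
t=read_camera('top')
cv2.imwrite('pics/o_top.png',cv2.resize(t['img'][150:330,140:360],None,fx=3,fy=3))
"
```

```text
t 22.85 disp [-70.4   0.3] z 105.9 tooly 89.6 F disp [-3.9  0.5  2.4] open 42.6 q1,q6 [-0.1  -1.63]
shift [-0.803  0.004  0.026] turn [ 0.    -0.    -0.007]
```

View pics/o_side.png

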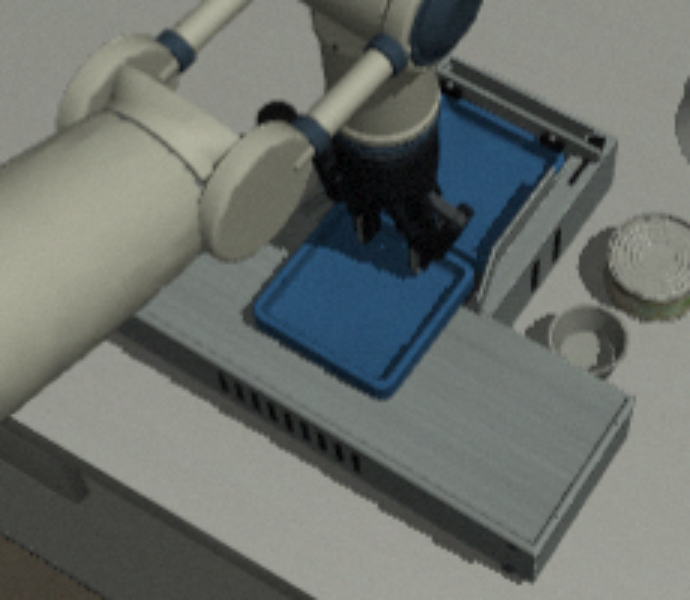

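View pics/o_top.png

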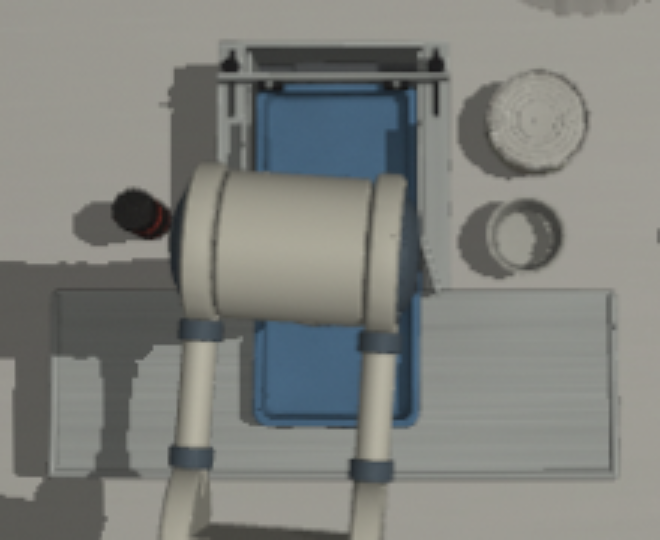

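Emit:
{"api": "drive_tool", "payload": {
  "steps": [
    [[-0.06,0,0.02],[0,0,0],0.5],
    [[-0.12,0,0.03],[0,0,0],0.5],
    [[-0.18,0,0.03],[0,0,0],0.5],
    [[-0.24,0,0.03],[0,0,0],0.5],
    [[-0.3,0,0.03],[0,0,0],0.5],
    [[-0.36,0,0.03],[0,0,0],0.5],
    [[-0.42,0,0.03],[0,0,0],0.5]
  ]
}}

```text
clock: 23.82
tcp_pos: [0.5874, -0.0177, 0.1]
eef_rot: [0.018, 1.0, 0.001, -0.002]
contact_force: [-6.4, 7.3, -2.0]
opening: 0.0427
```

```bash
python3 -c "
from dish import *
where();need(52,0,98,90)
s=read_camera('side')
cv2.imwrite('pics/p_side.png',cv2.resize(s['img'][130:330,120:350],None,fx=3,fy=3))
"
```

```text
t 23.82 disp [-8.5  1. ] z 100.0 tooly 89.6 F disp [-6.6  7.1 -2. ] open 42.7 q1,q6 [-0.09 -1.62]
shift [-0.404 -0.004  0.012] turn [ 0.002 -0.004 -0.007]
```

View pics/p_side.png

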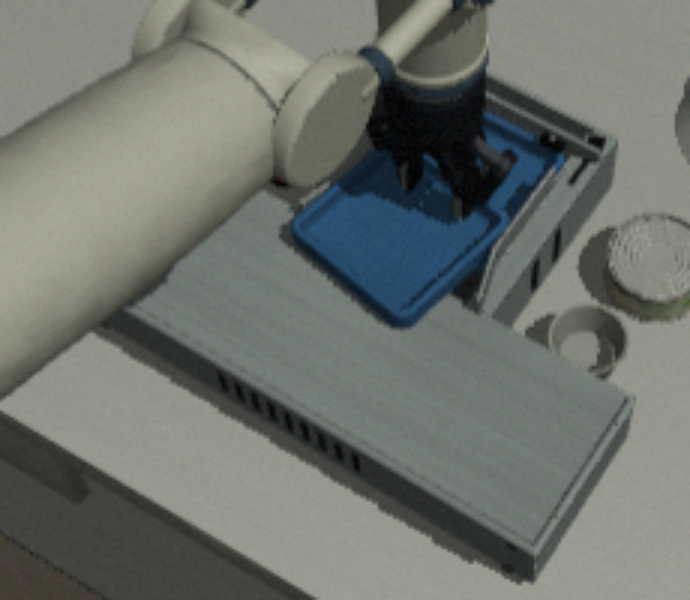

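Emit:
{"api": "drive_tool", "payload": {
  "steps": [
    [[-0.02,0.012,0],[0,0,0],0.5],
    [[-0.05,0.02,0],[0,0,0],0.5],
    [[-0.08,0.02,0],[0,0,0],0.5]
  ]
}}

```text
clock: 24.25
tcp_pos: [0.6006, -0.0165, 0.1015]
eef_rot: [0.019, 1.0, -0.0, 0.0]
contact_force: [-2.3, 1.9, -1.8]
opening: 0.0424
```

```bash
python3 -c "
from dish import *
where();need(52,0,98,90)
s=read_camera('side')
cv2.imwrite('pics/q_side.png',cv2.resize(s['img'][150:260,190:340],None,fx=5,fy=5))
t=read_camera('top')
cv2.imwrite('pics/q_top.png',cv2.resize(t['img'][150:290,190:310],None,fx=5,fy=4))
"
```

```text
t 24.25 disp [4.5 2.7] z 101.5 tooly 89.6 F disp [-2.4  1.8 -1.8] open 42.4 q1,q6 [-0.08 -1.62]
shift [-0.317 -0.015  0.023] turn [-0.     0.001 -0.007]
```

View pics/q_side.png

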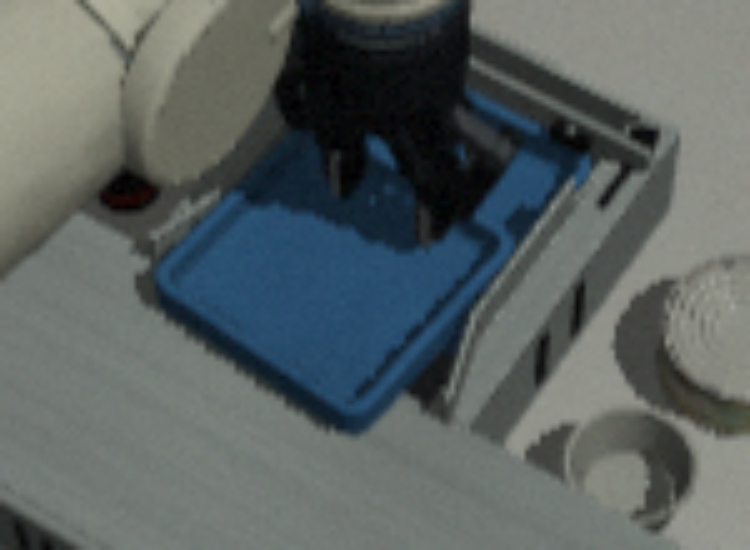

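View pics/q_top.png

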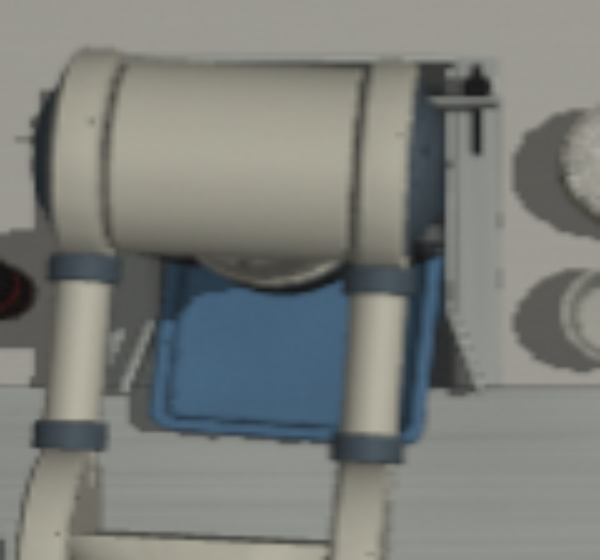

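The second dish has turned about 5° clockwise against the right cheek (top crop: front edge runs (150,420)→(420,440)). I'll draw it back with both fingers on its front wall to square it, then re-enter with a wider finger span.

Emit:
{"api": "drive_tool", "payload": {
  "steps": [
    [[0.1,-0.01,0],[0,0,0],0.5],
    [[0.25,-0.018,0],[0,0,0],0.5],
    [[0.4,-0.018,0],[0,0,0],0.5],
    [[0.5,-0.018,0],[0,0,0],0.5],
    [[0.55,-0.018,0],[0,0,0],0.5],
    [[0.6,-0.018,0],[0,0,0],0.5],
    [[0.65,-0.018,0],[0,0,0],0.5],
    [[0.7,-0.018,0],[0,0,0],0.5]
  ]
}}

```text
clock: 25.35
tcp_pos: [0.4954, -0.0151, 0.1018]
eef_rot: [0.019, 1.0, 0.0, 0.001]
contact_force: [4.5, 1.3, 0.5]
opening: 0.043
```

```bash
python3 -c "
from dish import *
where()
s=read_camera('side')
cv2.imwrite('pics/r_side.png',cv2.resize(s['img'][130:330,120:350],None,fx=3,fy=3))
t=read_camera('top')
cv2.imwrite('pics/r_top.png',cv2.resize(t['img'][150:330,140:360],None,fx=3,fy=3))
"
```

```text
t 25.35 disp [-100.6    0.9] z 101.8 tooly 89.6 F disp [4.4 1.4 0.5] open 43.0 q1,q6 [-0.1  -1.63]
```

View pics/r_side.png

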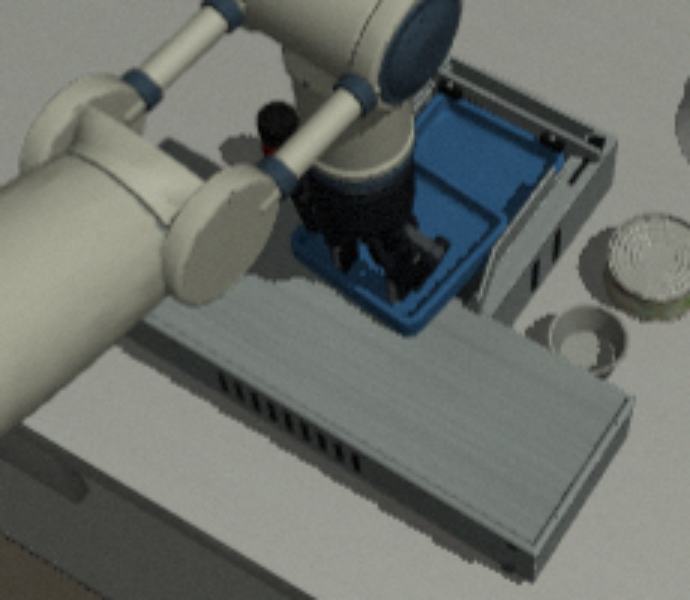

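View pics/r_top.png

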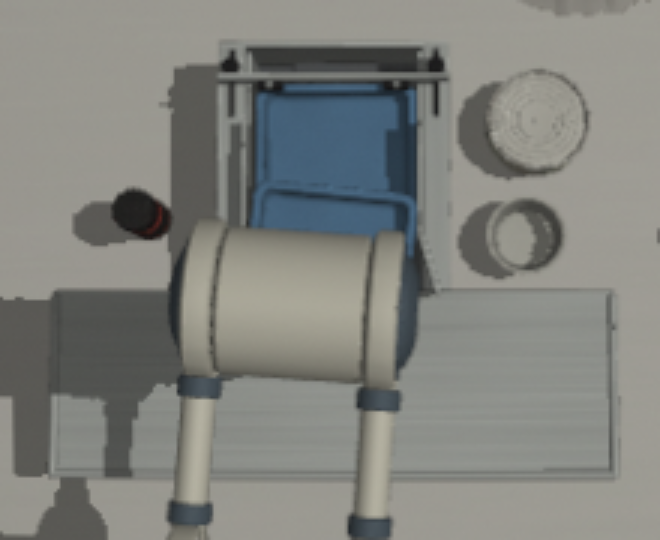

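Emit:
{"api": "drive_tool", "payload": {
  "steps": [
    [[0.05,0,0],[0,0,0],0.5],
    [[0.1,0,0],[0,0,0],0.5],
    [[0.15,0,0],[0,0,0],0.5],
    [[0.2,0,0],[0,0,0],0.5],
    [[0.22,0,0],[0,0,0],0.5]
  ]
}}

```text
clock: 26.08
tcp_pos: [0.4616, -0.0141, 0.1013]
eef_rot: [0.019, 1.0, -0.0, -0.0]
contact_force: [3.9, -0.9, 0.4]
opening: 0.0428
```

```bash
python3 -c "
from dish import *
where()
t=read_camera('top')
cv2.imwrite('pics/s_top.png',cv2.resize(t['img'][150:330,140:360],None,fx=3,fy=3))
"
```

```text
t 26.07 disp [-134.5    0.9] z 101.3 tooly 89.5 F disp [ 4.  -0.7  0.4] open 42.8 q1,q6 [-0.1  -1.64]
```

View pics/s_top.png

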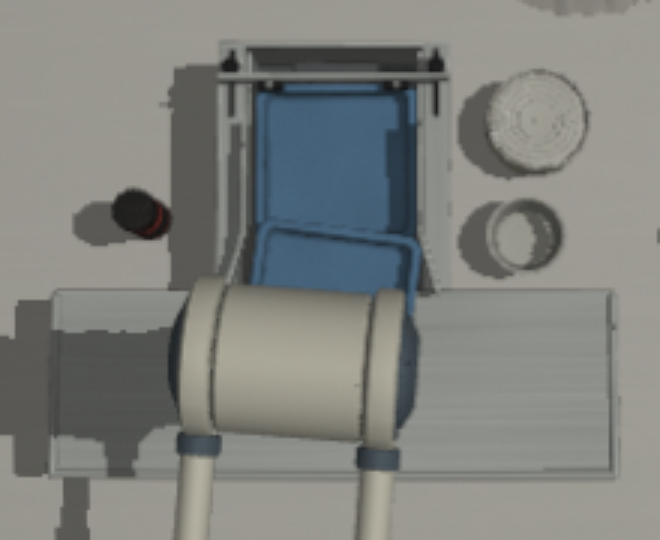

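```bash
python3 -c "
from dish import *
s=read_camera('side')
cv2.imwrite('pics/s_side.png',cv2.resize(s['img'][170:270,190:310],None,fx=6.5,fy=6,interpolation=cv2.INTER_CUBIC))
"
```

```text
(no output)
```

View pics/s_side.png

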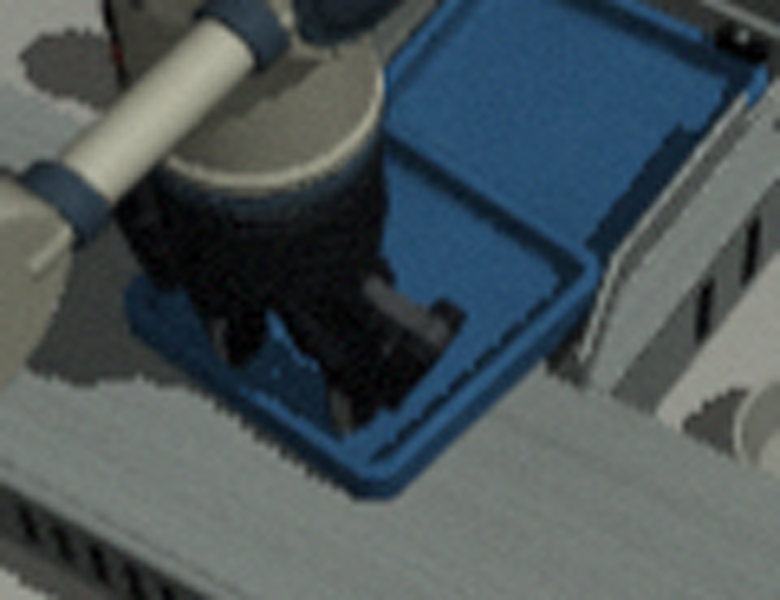

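```bash
python3 -c "
from dish import *
s=read_camera('side');t=read_camera('top')
st=get_state();R=Ro.from_quat(st['eef_rot'])
im=cv2.resize(s['img'][170:270,190:310],None,fx=6.5,fy=6,interpolation=cv2.INTER_CUBIC)
for y in(-.0355,-.0213,.0213,.0355):
  for x in (-.011,.011):
    p=st['tcp_pos']+R.apply([x,y,.008]); q=proj(s,p)[0]; print(y,x,w2d(p)[0].round(4),((q[0]-190)*6.5,(q[1]-170)*6)); cv2.circle(im,(int((q[0]-190)*6.5),int((q[1]-170)*6)),3,(0,0,255) if y<0 else (0,255,255),-1)
cv2.imwrite('pics/s2.png',im)
g=lambda x,y:((x+.5)/3-.5+140,(y+.5)/3-.5+150)
print((w2d(ray(t,[g(275,222),g(400,237),g(418,255),g(412,310)],.109))*1000).round(1))
f=lambda x,y:((x+.5)/6.5-.5+190,(y+.5)/6-.5+170)
print((w2d(ray(s,[f(165,335),f(330,478),f(420,475),f(590,310)],.109))*1000).round(1))
"
```

```text
-0.0355 -0.011 [-0.1238 -0.0346] (np.float64(396.04573161558534), np.float64(407.50694671954983))
-0.0355 0.011 [-0.1458 -0.0344] (np.float64(360.8355187562446), np.float64(449.5568825741966))
-0.0213 -0.011 [-0.1237 -0.0204] (np.float64(363.6193840277478), np.float64(389.9793958471239))
-0.0213 0.011 [-0.1457 -0.0202] (np.float64(328.2585359258684), np.float64(431.7518271134279))
0.0213 -0.011 [-0.1233  0.0222] (np.float64(267.54838277384397), np.float64(338.06971727299816))
0.0213 0.011 [-0.1453  0.0224] (np.float64(231.74731058920992), np.float64(379.0283025475238))
0.0355 -0.011 [-0.1232  0.0364] (np.float64(235.91726974982885), np.float64(320.9851287483006))
0.0355 0.011 [-0.1452  0.0366] (np.float64(199.97318634153294), np.float64(361.67844849724884))
[[-20.2  44.5]
 [-32.1 -53.9]
 [-46.2 -68. ]
 [-89.3 -63.3]]
[[-148.5   49.1]
 [-167.6  -36.3]
 [-149.6  -62. ]
 [ -56.7  -73.1]]
```

View pics/s2.png

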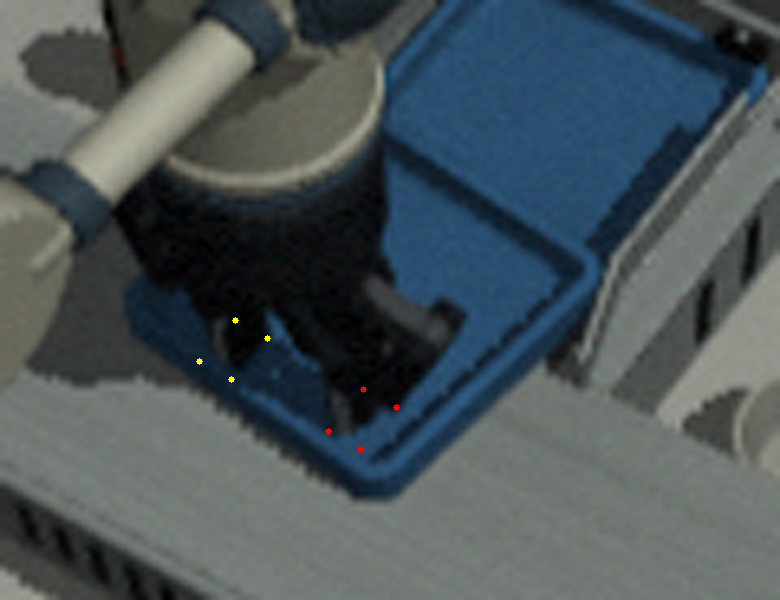

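Emit:
{"api": "drive_tool", "payload": {
  "steps": [
    [[-0.1,0.007,0],[0,0,0],0.5],
    [[-0.22,0.007,0],[0,0,0],0.5],
    [[-0.29,0.007,0],[0,0,0],0.5],
    [[-0.29,0.007,0.01],[0,0,0],0.35],
    [[-0.29,0.007,0.02],[0,0,0],0.25],
    [[-0.29,0.007,0.02],[0,0,0],0.25]
  ]
}}

```text
clock: 27.02
tcp_pos: [0.5051, -0.0146, 0.098]
eef_rot: [0.019, 1.0, -0.0, -0.0]
contact_force: [-0.6, 0.4, -0.0]
opening: 0.0641
```

```bash
python3 -c "
from dish import *
where()"
```

```text
t 27.02 disp [-90.9   1.8] z 98.0 tooly 89.6 F disp [-0.7  0.4 -0. ] open 64.1 q1,q6 [-0.1  -1.63]
```

Emit:
{"api": "drive_tool", "payload": {
  "steps": [
    [[0,0,0.01],[0,0,0],0.15],
    [[0,0,0.02],[0,0,0],0.08],
    [[0,0,0.03],[0,0,0],0.0],
    [[0,0,0.03],[0,0,0],0.0],
    [[0,0,0.03],[0,0,0],0.0]
  ]
}}

```text
clock: 27.65
tcp_pos: [0.5056, -0.0146, 0.0938]
eef_rot: [0.019, 1.0, -0.0, 0.0]
contact_force: [-0.0, 1.3, 0.1]
opening: 0.0857
```

```bash
python3 -c "
from dish import *
where()
s=read_camera('side')
cv2.imwrite('pics/u_side.png',cv2.resize(s['img'][170:270,190:310],None,fx=6.5,fy=6,interpolation=cv2.INTER_CUBIC))
t=read_camera('top')
cv2.imwrite('pics/u_top.png',cv2.resize(t['img'][150:330,140:360],None,fx=3,fy=3))
"
```

```text
t 27.65 disp [-90.4   1.7] z 93.8 tooly 89.6 F disp [-0.1  1.3  0.1] open 85.7 q1,q6 [-0.1  -1.63]
```

View pics/u_side.png

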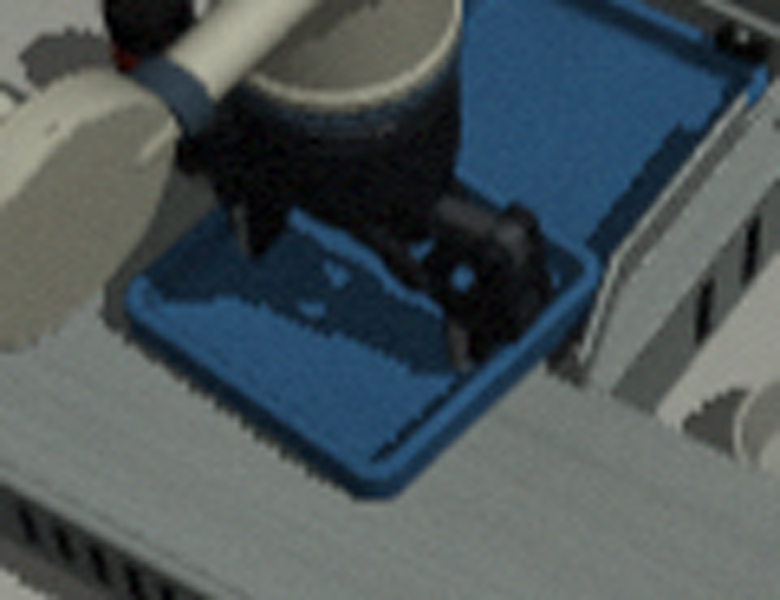

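View pics/u_top.png

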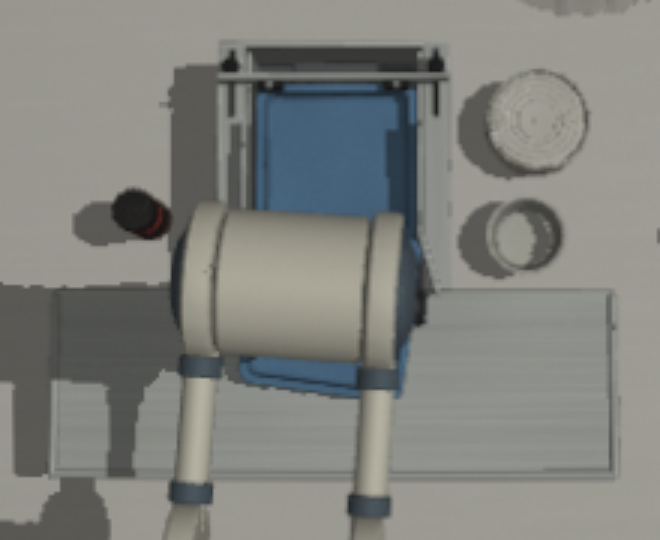

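Emit:
{"api": "drive_tool", "payload": {
  "steps": [
    [[0,0,0],[0,0,-0.03],0.0],
    [[0,0,0],[0,0,-0.06],0.0],
    [[0,0,0],[0,0,-0.09],0.0],
    [[0,0,0],[0,0,-0.09],0.0]
  ]
}}

```text
clock: 28.25
tcp_pos: [0.5056, -0.0145, 0.0938]
eef_rot: [-0.029, 1.0, 0.0, -0.0]
contact_force: [-1.0, -0.1, -0.8]
opening: 0.0853
```

```bash
python3 -c "
from dish import *
where();print(get_state()['torque'])
t=read_camera('top')
cv2.imwrite('pics/v_top.png',cv2.resize(t['img'][150:330,140:360],None,fx=3,fy=3))
"
```

```text
t 28.25 disp [-90.5   1.8] z 93.8 tooly 95.0 F disp [-1.  -0.2 -0.8] open 85.3 q1,q6 [-0.1  -1.72]
[-0.01446448 -0.05530785 -0.00554241]
```

View pics/v_top.png

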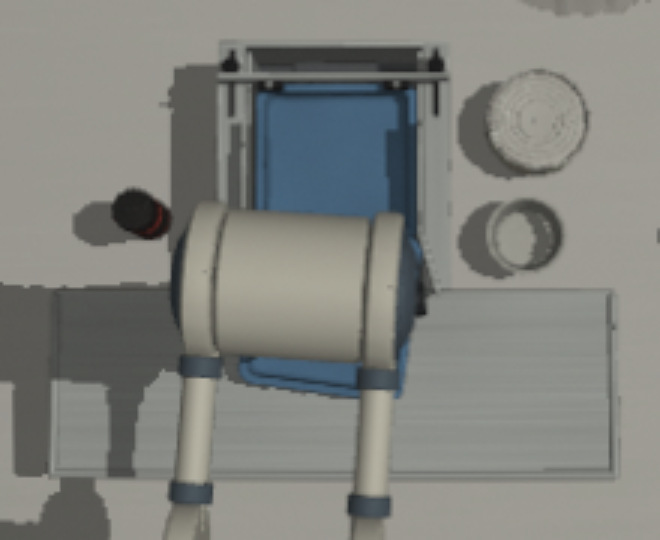

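Emit:
{"api": "drive_tool", "payload": {
  "steps": [
    [[0,0,0],[0,0,-0.03],0.0],
    [[0,0,0],[0,0,-0.06],0.0],
    [[0,0,0],[0,0,-0.09],0.0],
    [[0,0,0],[0,0,-0.12],0.0],
    [[0,0,0],[0,0,-0.15],0.0],
    [[0,0,0],[0,0,-0.15],0.0]
  ]
}}

```text
clock: 29.05
tcp_pos: [0.5056, -0.0145, 0.0938]
eef_rot: [-0.107, 0.994, 0.0, -0.0]
contact_force: [0.7, -0.4, -0.5]
opening: 0.0852
```

```bash
python3 -c "
from dish import *
where();print(get_state()['torque'])
t=read_camera('top')
cv2.imwrite('pics/w_top.png',cv2.resize(t['img'][150:330,140:360],None,fx=3,fy=3))
s=read_camera('side')
cv2.imwrite('pics/w_side.png',cv2.resize(s['img'][170:270,190:310],None,fx=6.5,fy=6,interpolation=cv2.INTER_CUBIC))
"
```

```text
t 29.05 disp [-90.4   1.8] z 93.8 tooly 104.0 F disp [ 0.7 -0.4 -0.5] open 85.2 q1,q6 [-0.1  -1.88]
[ 0.02297297 -0.01464108  0.02536573]
```

View pics/w_top.png

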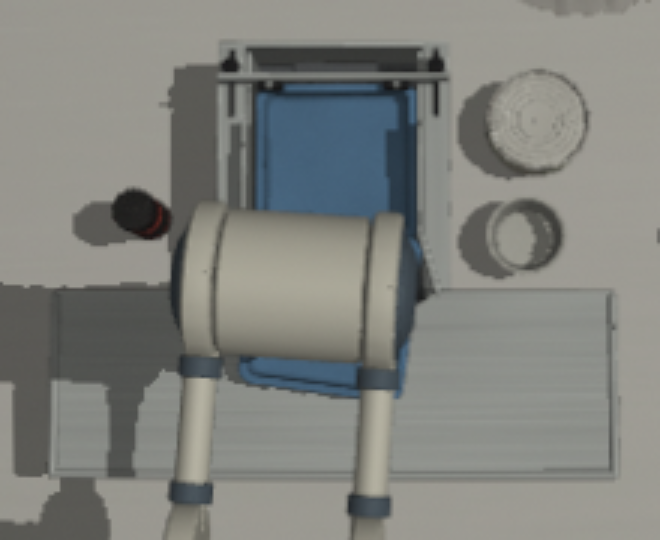

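View pics/w_side.png

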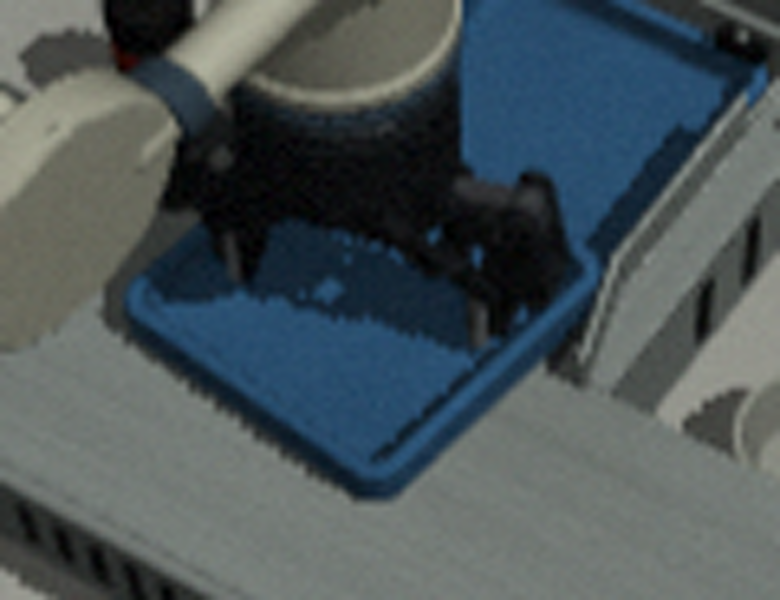

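Emit:
{"api": "drive_tool", "payload": {
  "steps": [
    [[0,0,0],[0,0,0.12],0.0],
    [[0,0,0],[0,0,0.22],0.0]
  ]
}}

```text
clock: 29.4
tcp_pos: [0.5056, -0.0146, 0.0938]
eef_rot: [0.01, 1.0, -0.0, -0.0]
contact_force: [0.0, -0.1, 0.7]
opening: 0.0858
```

Emit:
{"api": "drive_tool", "payload": {
  "steps": [
    [[0.1,0,0],[0,0,0],0.0],
    [[0.2,0,0],[0,0,0],0.0],
    [[0.28,0,0],[0,0,0],0.0],
    [[0.34,0,0],[0,0,0],0.0],
    [[0.4,0,0],[0,0,0],0.0],
    [[0.45,0,0],[0,0,0],0.0],
    [[0.5,0,0],[0,0,0],0.0]
  ]
}}

```text
clock: 30.28
tcp_pos: [0.4306, -0.0134, 0.0942]
eef_rot: [0.008, 1.0, -0.0, 0.001]
contact_force: [5.0, -0.9, 3.2]
opening: 0.0852
```

```bash
python3 -c "
from dish import *
where();print(get_state()['torque'])
t=read_camera('top')
cv2.imwrite('pics/x_top.png',cv2.resize(t['img'][150:330,140:360],None,fx=3,fy=3))
s=read_camera('side')
cv2.imwrite('pics/x_side.png',cv2.resize(s['img'][170:270,170:290],None,fx=6.5,fy=6,interpolation=cv2.INTER_CUBIC))
"
```

```text
t 30.27 disp [-165.5    0.7] z 94.2 tooly 90.8 F disp [ 5.  -0.7  3.2] open 85.2 q1,q6 [-0.11 -1.66]
[ 0.01032622 -0.67047189  0.032146  ]
```

View pics/x_top.png

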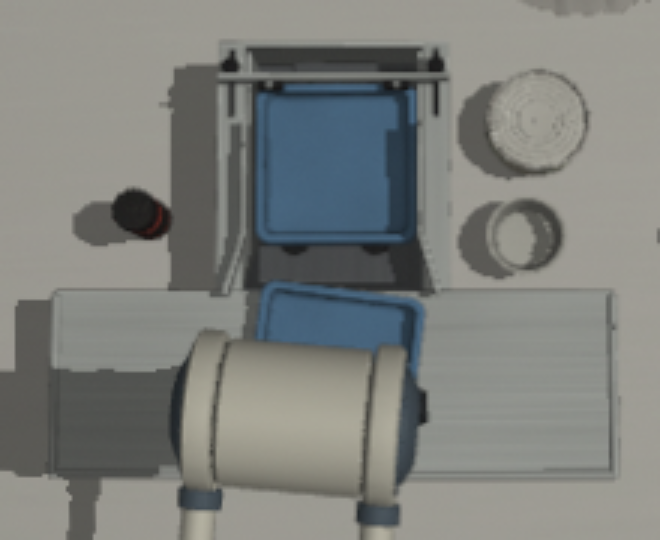

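View pics/x_side.png

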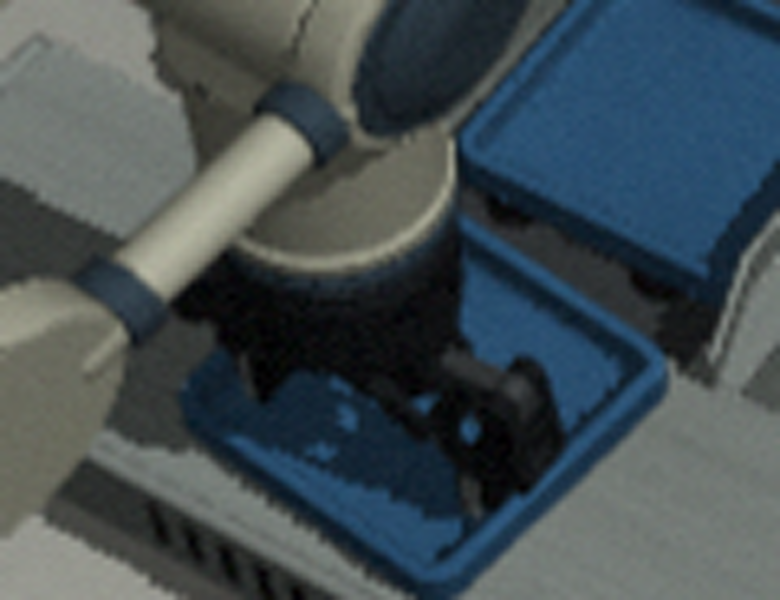

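Emit:
{"api": "drive_tool", "payload": {
  "steps": [
    [[0,0,-0.1],[0,0,0],0.2],
    [[0,0,-0.4],[0,0,0.17],0.5],
    [[0,0.35,-0.7],[0,0,0.34],0.5],
    [[0,0.75,-0.7],[0,0,0.51],0.5],
    [[0,1.0,-0.7],[0,0,0.68],0.5],
    [[0,1.0,-0.7],[0,0,0.68],0.5]
  ]
}}

```text
clock: 31.12
tcp_pos: [0.4323, 0.1392, 0.1989]
eef_rot: [0.356, 0.935, -0.0, -0.001]
contact_force: [-0.2, -0.3, 0.2]
opening: 0.043
```

```bash
python3 -c "
from dish import *
where()
t=read_camera('top');s=read_camera('side')
dishes([t])
cv2.imwrite('pics/y_top.png',cv2.resize(t['img'][150:330,140:360],None,fx=3,fy=3))
cv2.imwrite('pics/y_side.png',cv2.resize(s['img'][130:330,120:350],None,fx=3,fy=3))
"
```

```text
t 31.12 disp [-168.3  153.2] z 198.9 tooly 50.0 F disp [-0.2 -0.3  0.2] open 43.0 q1,q6 [ 0.24 -0.61]
world [ 0.4581 -0.0167 -0.1617] disp [-137.9   -1.8] yaw deg rel -7.56 rms 0.61
world [ 0.6233 -0.0222 -0.033 ] disp [27.5 -2.3] yaw deg rel -0.18 rms 1.39
```

View pics/y_top.png

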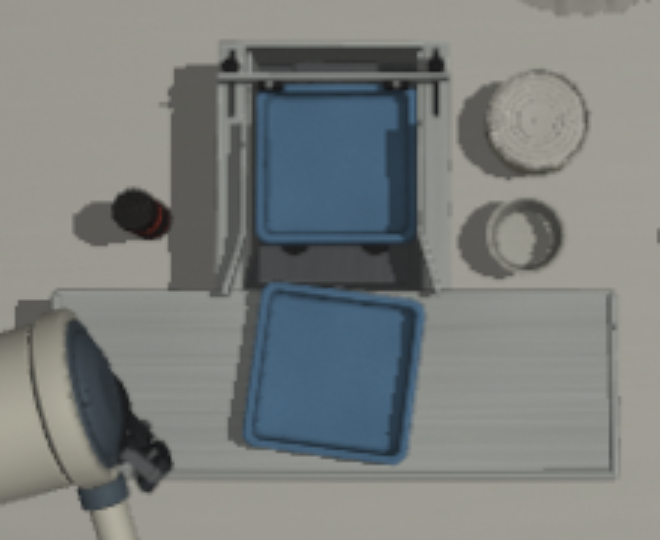

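View pics/y_side.png

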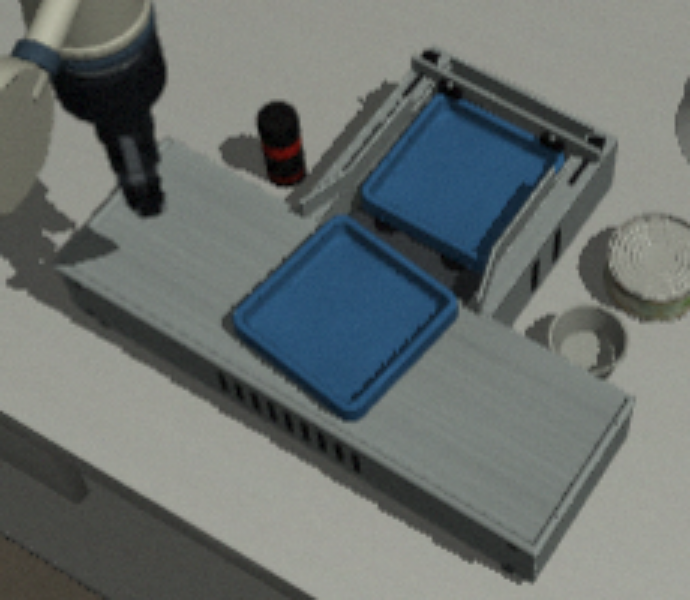

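```bash
python3 -c "
from dish import *
need(-138,22,150,0)"
```

```text
shift [-0.708 -0.534  0.325] turn [-0.002 -0.     0.835]
```

Emit:
{"api": "drive_tool", "payload": {
  "steps": [
    [[-0.2,-0.15,0],[0,0,0.17],0.4],
    [[-0.45,-0.33,0],[0,0,0.34],0.4],
    [[-0.65,-0.49,0.05],[0,0,0.51],0.4],
    [[-0.71,-0.535,0.15],[0,0,0.68],0.4],
    [[-0.71,-0.535,0.25],[0,0,0.835],0.4],
    [[-0.71,-0.535,0.32],[0,0,0.835],0.4]
  ]
}}

```text
clock: 31.98
tcp_pos: [0.4586, 0.005, 0.15]
eef_rot: [0.718, 0.696, -0.001, -0.001]
contact_force: [0.0, 0.4, 0.1]
opening: 0.0511
```

```bash
python3 -c "
from dish import *
where(); need(-138,22,99,0)"
```

```text
t 31.98 disp [-138.    19.9] z 150.0 tooly -0.1 F disp [0.  0.4 0.1] open 51.1 q1,q6 [-0.06 -0.03]
shift [0.014 0.001 0.34 ] turn [-0.002  0.    -0.002]
```

Emit:
{"api": "drive_tool", "payload": {
  "steps": [
    [[0,0,0.17],[0,0,0],0.4],
    [[0,0,0.28],[0,0,0],0.4],
    [[0,0,0.335],[0,0,0],0.4],
    [[0.06,0,0.335],[0,0,0],0.4],
    [[0.12,0,0.335],[0,0,0],0.4],
    [[0.16,0,0.335],[0,0,0],0.4],
    [[0.2,0,0.335],[0,0,0],0.4],
    [[0.24,0,0.335],[0,0,0],0.4]
  ]
}}

```text
clock: 32.98
tcp_pos: [0.4606, 0.0419, 0.1011]
eef_rot: [0.718, 0.696, 0.0, 0.001]
contact_force: [-0.8, -4.3, 1.9]
opening: 0.051
```

```bash
python3 -c "
from dish import *
where(); print(get_state()['torque'])
s=read_camera('side')
cv2.imwrite('pics/z_side.png',cv2.resize(s['img'][170:290,170:290],None,fx=6,fy=5,interpolation=cv2.INTER_CUBIC))
"
```

```text
t 32.98 disp [-137.1   56.8] z 101.1 tooly -0.1 F disp [-0.6 -4.3  1.9] open 51.0 q1,q6 [0.02 0.05]
[-0.5566787  -0.03361437 -0.00652307]
```

View pics/z_side.png

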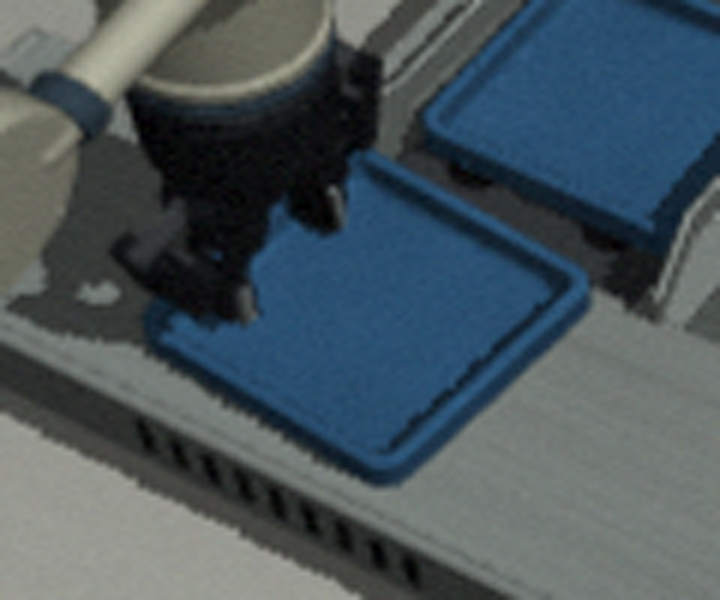

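Emit:
{"api": "drive_tool", "payload": {
  "steps": [
    [[-0.1,0,-0.02],[0,0,0],0.4],
    [[-0.3,0,-0.02],[0,0,0],0.4],
    [[-0.5,0,-0.01],[0,0,0],0.4],
    [[-0.57,0,0],[0,0,0],0.4],
    [[-0.61,0,0],[0,0,0],0.4],
    [[-0.65,0,0],[0,0,0],0.4],
    [[-0.685,0,0],[0,0,0],0.4],
    [[-0.685,0,0],[0,0,0],0.4]
  ]
}}

```text
clock: 34.02
tcp_pos: [0.4569, -0.061, 0.1005]
eef_rot: [0.718, 0.696, -0.0, 0.0]
contact_force: [-0.5, 0.7, 0.1]
opening: 0.0512
```

```bash
python3 -c "
from dish import *
where(); print(get_state()['torque'])"
```

```text
t 34.02 disp [-137.7  -46.1] z 100.5 tooly -0.1 F disp [-0.6  0.7  0.1] open 51.2 q1,q6 [-0.21 -0.17]
[ 0.11944164  0.09519152 -0.0278354 ]
```

Emit:
{"api": "drive_tool", "payload": {
  "steps": [
    [[0.06,0,0],[0,0,0],0.5],
    [[0.12,0,-0.1],[0,0,0],0.5],
    [[0.2,0,-0.4],[0,0,0],0.5],
    [[0.6,0,-0.7],[0,0,0],0.5],
    [[1.0,0,-0.7],[0,0,0],0.5],
    [[1.0,0,-0.7],[0,0,0],0.5]
  ]
}}

```text
clock: 34.78
tcp_pos: [0.4618, 0.093, 0.2079]
eef_rot: [0.716, 0.698, 0.002, 0.001]
contact_force: [0.1, -0.1, 0.1]
opening: 0.043
```

```bash
python3 -c "
from dish import *
where(); 
t=read_camera('top')
dishes([t])
cv2.imwrite('pics/aa_top.png',cv2.resize(t['img'][150:330,140:360],None,fx=3,fy=3))
need(-120,0,150,90)"
```

```text
t 34.77 disp [-137.4  107.9] z 207.9 tooly 0.2 F disp [ 0.1 -0.1  0.1] open 43.0 q1,q6 [0.13 0.15]
world [ 0.4605 -0.0187 -0.1223] disp [-135.4   -3.7] yaw deg rel -5.3 rms 0.63
world [ 0.6231 -0.0224 -0.035 ] disp [27.2 -2.5] yaw deg rel -0.3 rms 1.46
shift [-0.714  0.114  0.381] turn [ 2.000e-03  1.000e-03 -1.498e+00]
```

View pics/aa_top.png

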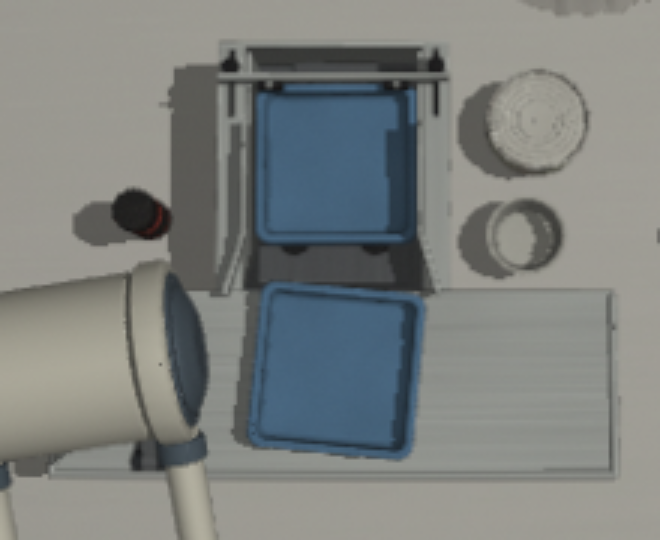

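```bash
python3 -c "
from dish import *
s=read_camera('side')
f=lambda x,y:((x+.5)/6-.5+170,(y+.5)/5-.5+170)
P=w2d(ray(s,[f(175,345),f(365,468),f(410,463),f(580,295),f(565,262),f(380,160)],.109))*1000
print(P.round(1)); d=P[1::2]-P[::2]; print(np.degrees(np.arctan2(d[:,1],d[:,0])))
cv2.imwrite('pics/ab_side.png',cv2.resize(s['img'][170:290,170:290],None,fx=6,fy=5,interpolation=cv2.INTER_CUBIC))
"
```

```text
[[-196.6   59.6]
 [-208.2  -37.6]
 [-197.2  -50.3]
 [ -91.   -56.2]
 [ -79.4  -41.5]
 [ -72.2   51.9]]
[-96.83141377  -3.17800667  85.61034531]
```

View pics/ab_side.png

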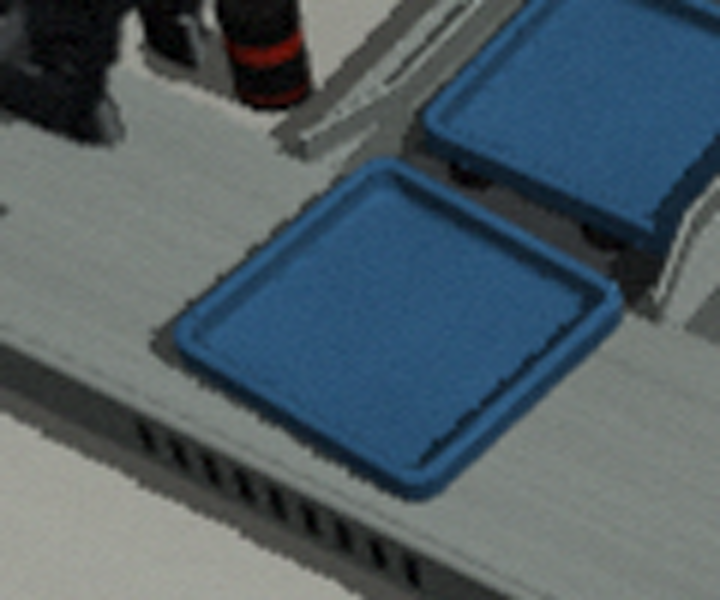

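```bash
python3 -c "
from dish import *
need(-122,22,150,4)"
```

```text
shift [-0.555  0.102  0.376] turn [ 0.001  0.    -0.066]
```

Emit:
{"api": "drive_tool", "payload": {
  "steps": [
    [[-0.3,0.1,0],[0,0,-0.07],0.5],
    [[-0.5,0.1,0.15],[0,0,-0.07],0.5],
    [[-0.56,0.1,0.4],[0,0,-0.07],0.5],
    [[-0.56,0.1,0.6],[0,0,-0.07],0.5],
    [[-0.56,0.1,0.7],[0,0,-0.07],0.5],
    [[-0.56,0.1,0.71],[0,0,-0.07],0.5]
  ]
}}

```text
clock: 35.62
tcp_pos: [0.4738, 0.004, 0.0988]
eef_rot: [0.693, 0.721, -0.0, -0.0]
contact_force: [-0.6, 0.0, 0.1]
opening: 0.0423
```

Emit:
{"api": "drive_tool", "payload": {
  "steps": [
    [[0.04,0,0],[0,0,0],0.5],
    [[0.08,0,0],[0,0,0],0.5],
    [[0.11,0,0],[0,0,0],0.5],
    [[0.135,0,0],[0,0,0],0.5],
    [[0.155,0,0],[0,0,0],0.5]
  ]
}}

```text
clock: 36.25
tcp_pos: [0.473, 0.0281, 0.0991]
eef_rot: [0.692, 0.722, -0.0, -0.0]
contact_force: [-1.5, -2.3, 0.7]
opening: 0.0428
```

```bash
python3 -c "
from dish import *
where(); print(get_state()['torque'])
s=read_camera('side')
cv2.imwrite('pics/ac_side.png',cv2.resize(s['img'][170:290,170:290],None,fx=6,fy=5,interpolation=cv2.INTER_CUBIC))
t=read_camera('top')
cv2.imwrite('pics/ac_top.png',cv2.resize(t['img'][150:330,140:360],None,fx=3,fy=3))
"
```

```text
t 36.25 disp [-124.3   43.4] z 99.1 tooly 4.1 F disp [-1.4 -2.4  0.7] open 42.8 q1,q6 [-0.01 -0.05]
[-0.38796093  0.22992684 -0.04674784]
```

View pics/ac_side.png

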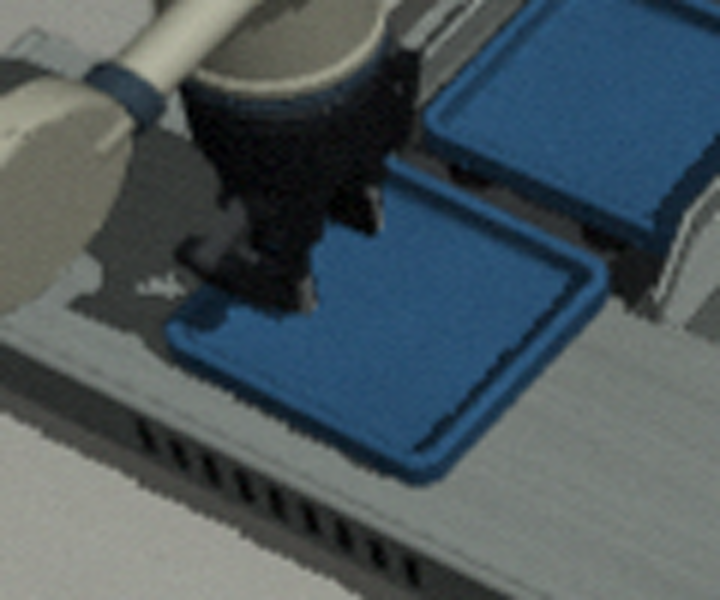

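View pics/ac_top.png

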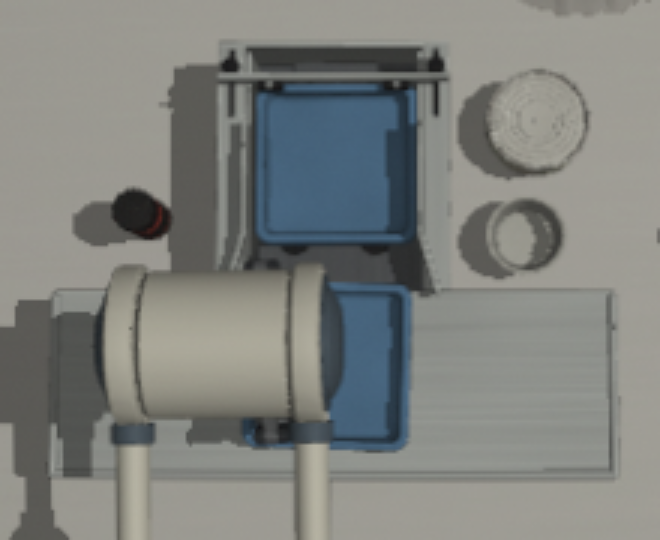

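Emit:
{"api": "drive_tool", "payload": {
  "steps": [
    [[-0.1,-0.03,-0.02],[0,0,0],0.5],
    [[-0.3,-0.15,-0.02],[0,0,0],0.5],
    [[-0.48,-0.21,-0.01],[0,0,0],0.5],
    [[-0.53,-0.21,0],[0,0,0],0.5],
    [[-0.56,-0.21,0],[0,0,0],0.5],
    [[-0.58,-0.21,0],[0,0,0],0.5],
    [[-0.58,-0.21,0],[0,0,0],0.5]
  ]
}}

```text
clock: 37.22
tcp_pos: [0.4456, -0.06, 0.0991]
eef_rot: [0.692, 0.722, 0.0, 0.0]
contact_force: [1.8, 1.2, 0.5]
opening: 0.0425
```

```bash
python3 -c "
from dish import *
where(); print(get_state()['torque'])
t=read_camera('top')
cv2.imwrite('pics/ad_top.png',cv2.resize(t['img'][150:330,140:360],None,fx=3,fy=3))
"
```

```text
t 37.23 disp [-149.   -45.5] z 99.1 tooly 4.1 F disp [1.8 1.3 0.5] open 42.5 q1,q6 [-0.21 -0.25]
[ 0.30188918 -0.119416   -0.06583954]
```

View pics/ad_top.png

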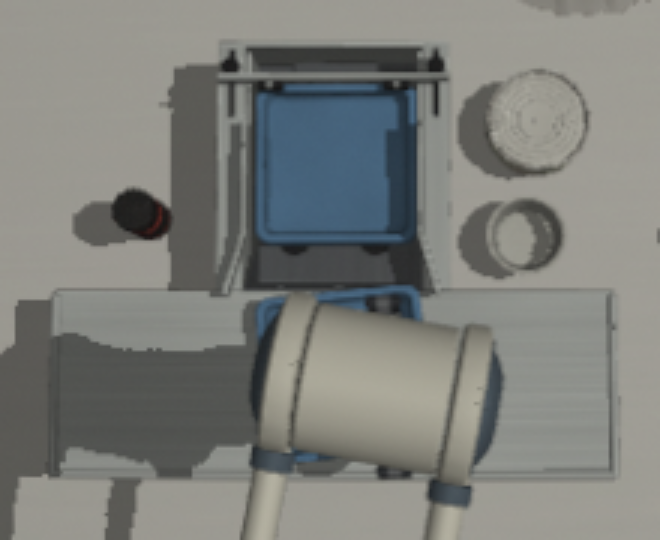

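Emit:
{"api": "drive_tool", "payload": {
  "steps": [
    [[0.05,0.05,0],[0,0,0],0.5],
    [[0.1,0.05,-0.15],[0,0,0],0.5],
    [[0.2,0.05,-0.5],[0,0,0],0.5],
    [[0.6,0,-0.6],[0,0,0.07],0.5],
    [[1.0,0,-0.6],[0,0,0.07],0.5],
    [[1.0,0,-0.6],[0,0,0.07],0.5]
  ]
}}

```text
clock: 38.02
tcp_pos: [0.4386, 0.0934, 0.189]
eef_rot: [0.716, 0.698, 0.0, -0.0]
contact_force: [-0.0, -0.6, 0.1]
opening: 0.0427
```

```bash
python3 -c "
from dish import *
where(); 
t=read_camera('top')
dishes([t])
cv2.imwrite('pics/ae_top.png',cv2.resize(t['img'][150:330,140:360],None,fx=3,fy=3))
"
```

```text
t 38.02 disp [-160.6  107.7] z 189.0 tooly 0.3 F disp [-0.  -0.6  0.1] open 42.7 q1,q6 [0.13 0.16]
world [ 0.4573 -0.0244  0.0653] disp [-138.4   -9.5] yaw deg rel 5.45 rms 0.72
world [ 0.6232 -0.0224 -0.0392] disp [27.4 -2.6] yaw deg rel -0.53 rms 1.39
```

View pics/ae_top.png

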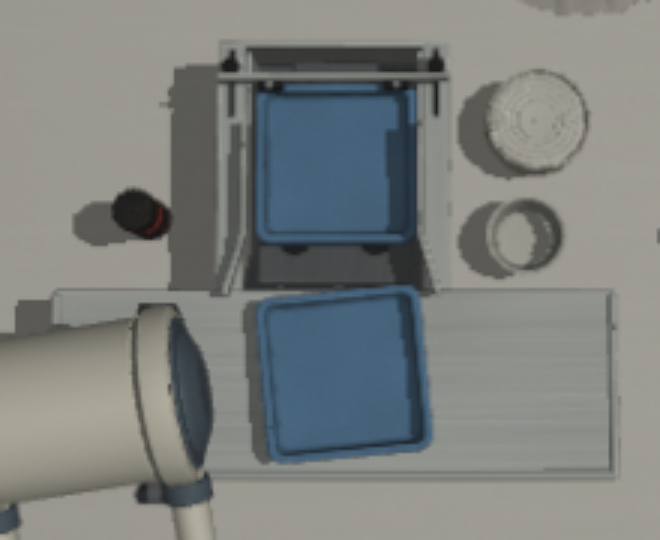

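```bash
python3 -c "
from dish import *
need(-148,22,100,0)"
```

```text
shift [-0.558  0.081  0.592] turn [-0.001  0.001  0.002]
```

Emit:
{"api": "drive_tool", "payload": {
  "steps": [
    [[-0.3,0.08,0],[0,0,0],0.5],
    [[-0.5,0.08,0.1],[0,0,0],0.5],
    [[-0.56,0.08,0.3],[0,0,0],0.5],
    [[-0.56,0.08,0.5],[0,0,0],0.5],
    [[-0.56,0.08,0.59],[0,0,0],0.5],
    [[-0.53,0.08,0.59],[0,0,0],0.5],
    [[-0.49,0.08,0.59],[0,0,0],0.5],
    [[-0.46,0.08,0.59],[0,0,0],0.5]
  ]
}}

```text
clock: 39.08
tcp_pos: [0.4494, 0.0208, 0.1018]
eef_rot: [0.718, 0.696, 0.001, 0.001]
contact_force: [-0.5, -0.5, -0.6]
opening: 0.0429
```

```bash
python3 -c "
from dish import *
where(); print(get_state()['torque'])
"
```

```text
t 39.08 disp [-147.6   35.4] z 101.8 tooly -0.1 F disp [-0.5 -0.5 -0.6] open 42.9 q1,q6 [-0.03  0.  ]
[0.03971921 0.00419346 0.0545337 ]
```

Emit:
{"api": "drive_tool", "payload": {
  "steps": [
    [[0.025,0,0],[0,0,0],0.5],
    [[0.045,0,0],[0,0,0],0.5],
    [[0.06,0,0],[0,0,0],0.5]
  ]
}}

```text
clock: 39.45
tcp_pos: [0.4494, 0.0291, 0.101]
eef_rot: [0.718, 0.696, 0.0, 0.001]
contact_force: [1.1, -2.8, 2.2]
opening: 0.0432
```

```bash
python3 -c "
from dish import *
where(); print(get_state()['torque'])
t=read_camera('top')
cv2.imwrite('pics/af_top.png',cv2.resize(t['img'][150:330,140:360],None,fx=3,fy=3))
"
```

```text
t 39.45 disp [-147.9   43.7] z 101.0 tooly -0.1 F disp [ 1.2 -2.8  2.2] open 43.2 q1,q6 [-0.01  0.02]
[-0.60365403 -0.07576323  0.08162499]
```

View pics/af_top.png

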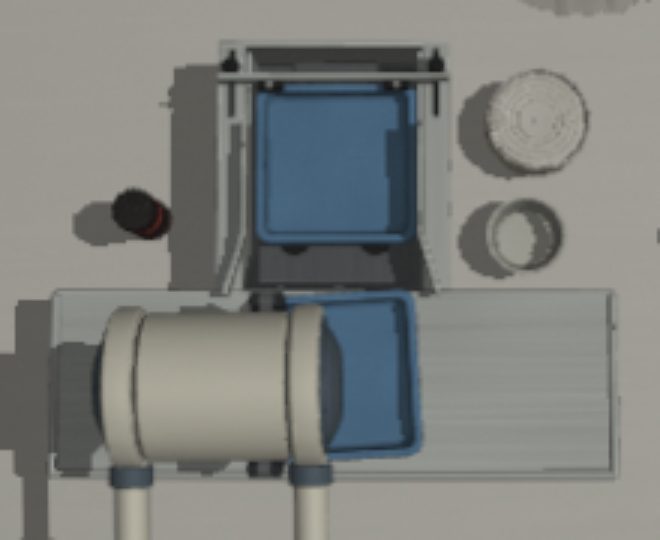

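Emit:
{"api": "drive_tool", "payload": {
  "steps": [
    [[0.02,0,0],[0,0,0],0.5],
    [[0.035,0,0],[0,0,0],0.5],
    [[0.045,0,0],[0,0,0],0.5]
  ]
}}

```text
clock: 39.88
tcp_pos: [0.4494, 0.036, 0.1005]
eef_rot: [0.718, 0.696, -0.0, 0.0]
contact_force: [1.0, -4.0, 2.2]
opening: 0.0427
```

```bash
python3 -c "
from dish import *
where(); print(get_state()['torque'])
t=read_camera('top')
cv2.imwrite('pics/ag_top.png',cv2.resize(t['img'][150:330,140:360],None,fx=3,fy=3))
"
```

```text
t 39.88 disp [-148.2   50.6] z 100.5 tooly -0.1 F disp [ 1.2 -3.9  2.2] open 42.7 q1,q6 [0.   0.04]
[-0.5486899  -0.06755011  0.07016624]
```

View pics/ag_top.png

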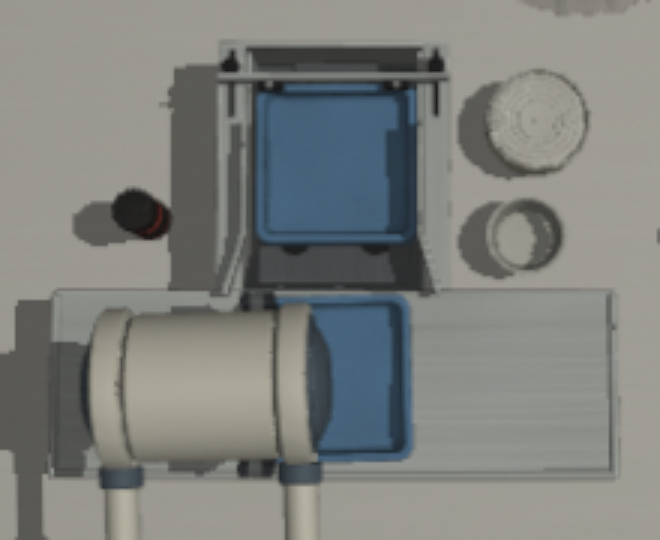

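Emit:
{"api": "drive_tool", "payload": {
  "steps": [
    [[-0.1,0.02,-0.02],[0,0,0],0.5],
    [[-0.3,0.02,-0.02],[0,0,0],0.5],
    [[-0.5,0.02,-0.01],[0,0,0],0.5],
    [[-0.56,0.02,0],[0,0,0],0.5],
    [[-0.58,0.02,0],[0,0,0],0.5],
    [[-0.61,0.02,0],[0,0,0],0.5],
    [[-0.635,0.02,0],[0,0,0],0.5],
    [[-0.65,0.02,0],[0,0,0],0.5]
  ]
}}

```text
clock: 40.92
tcp_pos: [0.4492, -0.061, 0.1005]
eef_rot: [0.718, 0.696, 0.0, -0.0]
contact_force: [-1.4, 3.1, 0.7]
opening: 0.0424
```

```bash
python3 -c "
from dish import *
where(); print(get_state()['torque'])
t=read_camera('top')
cv2.imwrite('pics/ah_top.png',cv2.resize(t['img'][150:330,140:360],None,fx=3,fy=3))
s=read_camera('side')
cv2.imwrite('pics/ah_side.png',cv2.resize(s['img'][170:290,170:290],None,fx=6,fy=5,interpolation=cv2.INTER_CUBIC))
"
```

```text
t 40.92 disp [-145.5  -46.3] z 100.5 tooly -0.1 F disp [-1.5  3.   0.7] open 42.4 q1,q6 [-0.21 -0.18]
[0.4071501  0.08283955 0.08132355]
```

View pics/ah_top.png

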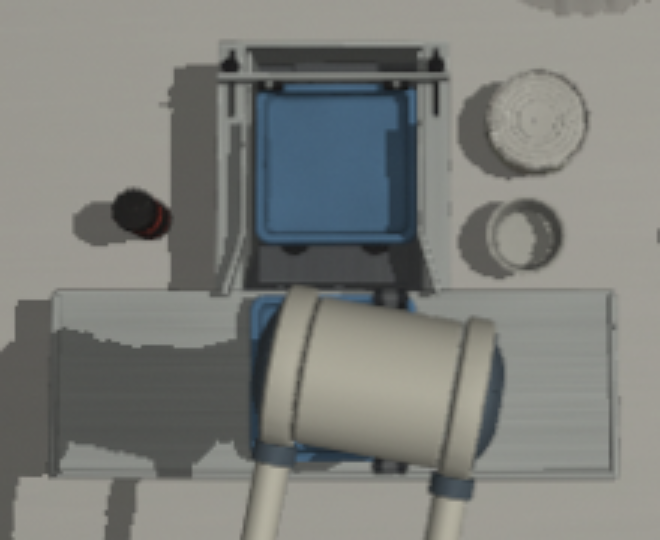

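View pics/ah_side.png

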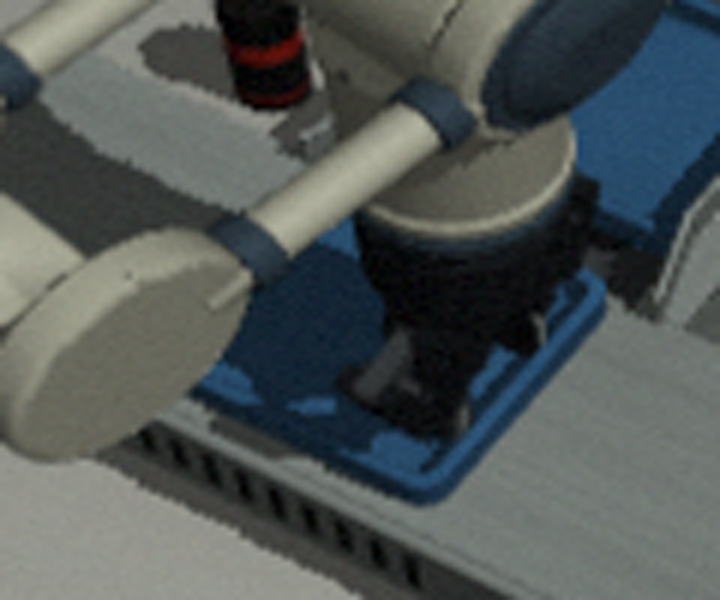

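Emit:
{"api": "drive_tool", "payload": {
  "steps": [
    [[0.03,0,0],[0,0,0],0.5],
    [[0.08,0,0],[0,0,0],0.5],
    [[0.1,0,-0.2],[0,0,0],0.5],
    [[0.15,0.05,-0.5],[0,0,0],0.5],
    [[0.35,0.12,-0.5],[0,0,-0.17],0.5],
    [[0.5,0.16,-0.5],[0,0,-0.34],0.5],
    [[0.8,0.16,-0.5],[0,0,-0.51],0.5],
    [[1.0,0.16,-0.5],[0,0,-0.68],0.5]
  ]
}}

```text
clock: 42.02
tcp_pos: [0.478, 0.0894, 0.1756]
eef_rot: [0.428, 0.904, 0.0, 0.0]
contact_force: [-0.2, -0.1, -0.4]
opening: 0.0427
```

```bash
python3 -c "
from dish import *
where(); 
t=read_camera('top')
dishes([t])
need(-122,0,150,90)
cv2.imwrite('pics/ai_top.png',cv2.resize(t['img'][150:330,140:360],None,fx=3,fy=3))
"
```

```text
t 42.02 disp [-121.2  104.9] z 175.6 tooly 41.1 F disp [-0.2 -0.1 -0.4] open 42.7 q1,q6 [ 0.11 -0.57]
world [ 0.4543 -0.0163 -0.0196] disp [-141.6   -1.5] yaw deg rel 0.59 rms 0.86
world [ 0.6232 -0.0222 -0.0356] disp [27.3 -2.4] yaw deg rel -0.33 rms 1.39
shift [-0.534 -0.479  0.168] turn [ 0.002 -0.001 -0.807]
```

View pics/ai_top.png

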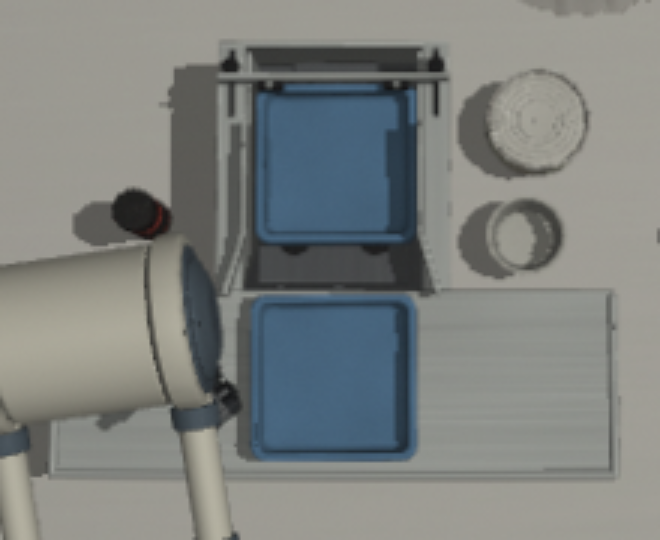

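Emit:
{"api": "drive_tool", "payload": {
  "steps": [
    [[-0.2,-0.18,0],[0,0,-0.17],0.5],
    [[-0.4,-0.35,0],[0,0,-0.34],0.5],
    [[-0.52,-0.48,0.05],[0,0,-0.51],0.5],
    [[-0.535,-0.49,0.15],[0,0,-0.68],0.5],
    [[-0.535,-0.49,0.25],[0,0,-0.81],0.5],
    [[-0.535,-0.49,0.25],[0,0,-0.81],0.5]
  ]
}}

```text
clock: 42.82
tcp_pos: [0.4706, -0.021, 0.1368]
eef_rot: [0.022, 1.0, -0.0, -0.001]
contact_force: [-0.3, -0.6, -0.5]
opening: 0.0432
```

```bash
python3 -c "
from dish import *
where(); need(-120,-1.5,101,90)"
```

```text
t 42.83 disp [-125.2   -5.7] z 136.8 tooly 89.2 F disp [-0.3 -0.6 -0.5] open 43.2 q1,q6 [-0.12 -1.64]
shift [-0.035  0.029  0.239] turn [-0.    -0.002 -0.014]
```

Emit:
{"api": "drive_tool", "payload": {
  "steps": [
    [[-0.03,0.029,0.12],[0,0,-0.014],0.5],
    [[-0.03,0.029,0.22],[0,0,-0.014],0.5],
    [[-0.06,0.029,0.24],[0,0,-0.014],0.5],
    [[-0.12,0.029,0.24],[0,0,-0.014],0.5],
    [[-0.16,0.029,0.24],[0,0,-0.014],0.5],
    [[-0.19,0.029,0.24],[0,0,-0.014],0.5],
    [[-0.225,0.029,0.24],[0,0,-0.014],0.5],
    [[-0.26,0.029,0.24],[0,0,-0.014],0.5]
  ]
}}

```text
clock: 43.82
tcp_pos: [0.5106, -0.0184, 0.1023]
eef_rot: [0.014, 1.0, 0.0, -0.0]
contact_force: [-3.5, 0.8, 2.1]
opening: 0.0427
```

```bash
python3 -c "
from dish import *
where(); need(-20,-1.5,100,90); print(get_state()['torque'])"
```

```text
t 43.83 disp [-85.4  -2. ] z 102.3 tooly 90.1 F disp [-3.5  0.7  2.1] open 42.7 q1,q6 [-0.1  -1.65]
shift [-0.436  0.002  0.015] turn [-0.    -0.     0.002]
[ 0.01977673  0.58291811 -0.00077402]
```

Emit:
{"api": "drive_tool", "payload": {
  "steps": [
    [[-0.05,0,0.01],[0,0,0],0.5],
    [[-0.1,0,0.01],[0,0,0],0.5],
    [[-0.16,0,0.01],[0,0,0],0.5],
    [[-0.22,0,0.01],[0,0,0],0.5],
    [[-0.28,0,0.01],[0,0,0],0.5],
    [[-0.34,0,0.01],[0,0,0],0.5],
    [[-0.4,0,0.01],[0,0,0],0.5]
  ]
}}

```text
clock: 44.7
tcp_pos: [0.571, -0.0201, 0.1002]
eef_rot: [0.014, 1.0, 0.0, -0.0]
contact_force: [-3.7, 0.5, -1.3]
opening: 0.0424
```

```bash
python3 -c "
from dish import *
where(); print(get_state()['torque'])
t=read_camera('top')
cv2.imwrite('pics/aj_top.png',cv2.resize(t['img'][150:330,140:360],None,fx=3,fy=3))"
```

```text
t 44.70 disp [-24.9  -1.8] z 100.2 tooly 90.1 F disp [-3.7  0.4 -1.3] open 42.4 q1,q6 [-0.09 -1.64]
[ 0.00749686  0.42906895 -0.02633   ]
```

View pics/aj_top.png

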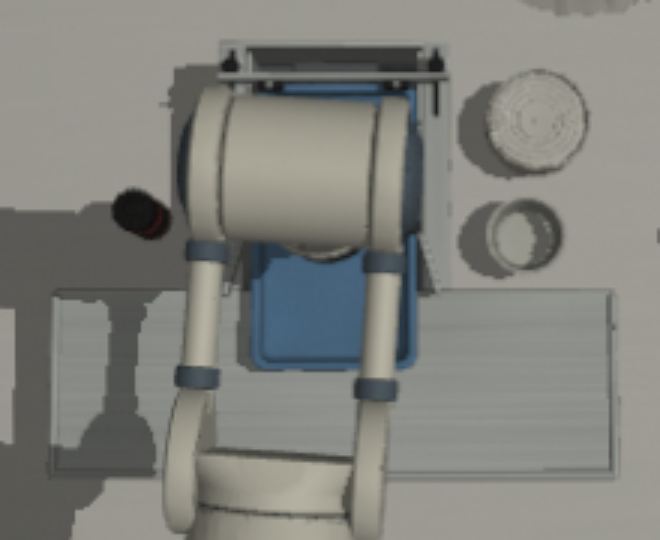

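Emit:
{"api": "drive_tool", "payload": {
  "steps": [
    [[-0.05,0,0],[0,0,0],0.5],
    [[-0.1,0,0],[0,0,0],0.5],
    [[-0.15,0,0],[0,0,0],0.5],
    [[-0.2,0,0],[0,0,0],0.5],
    [[-0.25,0,0],[0,0,0],0.5],
    [[-0.3,0,0],[0,0,0],0.5]
  ]
}}

```text
clock: 45.5
tcp_pos: [0.6159, -0.0214, 0.1005]
eef_rot: [0.014, 1.0, 0.0, -0.0]
contact_force: [-2.2, -0.5, -1.6]
opening: 0.0429
```

```bash
python3 -c "
from dish import *
where(); print(get_state()['torque']); need(52,-2,96,90)
t=read_camera('top')
cv2.imwrite('pics/ak_top.png',cv2.resize(t['img'][150:330,140:360],None,fx=3,fy=3))"
```

```text
t 45.50 disp [20.1 -1.7] z 100.5 tooly 90.1 F disp [-2.2 -0.6 -1.6] open 42.9 q1,q6 [-0.09 -1.63]
[-0.00745327  0.37174254  0.00731567]
shift [-0.213 -0.002  0.03 ] turn [ 0.    -0.     0.002]
```

View pics/ak_top.png

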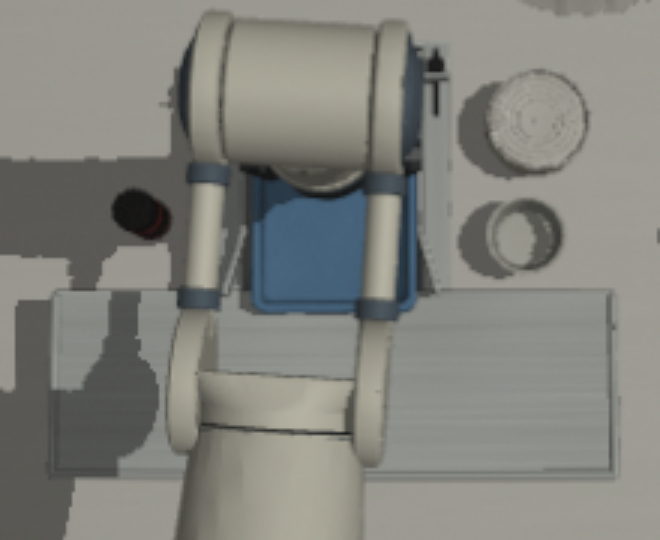

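Emit:
{"api": "drive_tool", "payload": {
  "steps": [
    [[-0.05,0,0],[0,0,0],0.5],
    [[-0.1,0,0],[0,0,0],0.5],
    [[-0.15,0,0.01],[0,0,0],0.5],
    [[-0.19,0,0.02],[0,0,0],0.5],
    [[-0.22,0,0.03],[0,0,0],0.5],
    [[-0.22,0,0.03],[0,0,0],0.5]
  ]
}}

```text
clock: 46.3
tcp_pos: [0.6491, -0.0223, 0.0958]
eef_rot: [0.014, 1.0, -0.0, 0.0]
contact_force: [-0.5, 0.3, -0.4]
opening: 0.043
```

```bash
python3 -c "
from dish import *
where(); print(get_state()['torque'])
t=read_camera('top')
cv2.imwrite('pics/al_top.png',cv2.resize(t['img'][150:330,140:360],None,fx=3,fy=3))
s=read_camera('side')
cv2.imwrite('pics/al_side.png',cv2.resize(s['img'][150:260,190:340],None,fx=5,fy=5))"
```

```text
t 46.30 disp [53.2 -1.7] z 95.8 tooly 90.1 F disp [-0.5  0.3 -0.4] open 43.0 q1,q6 [-0.09 -1.63]
[ 0.00783562 -0.00597686 -0.041989  ]
```

View pics/al_top.png

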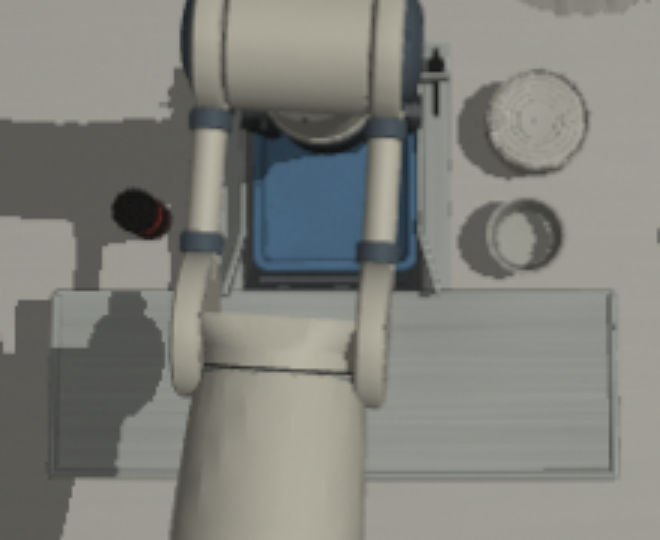

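View pics/al_side.png

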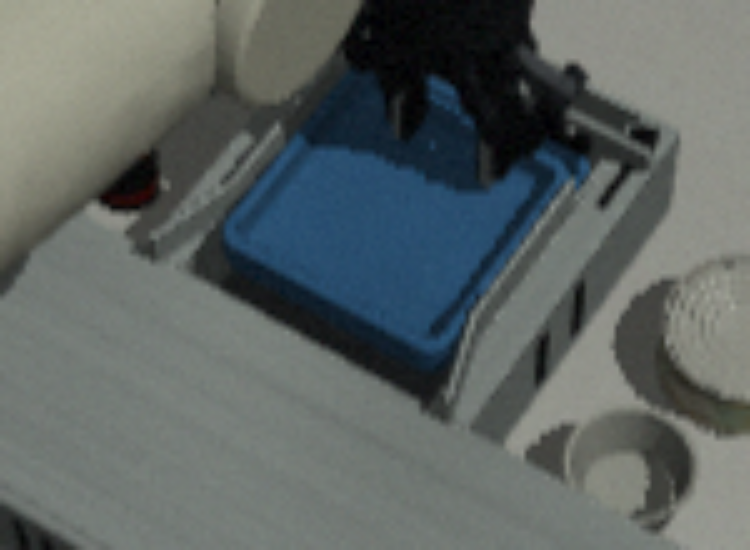

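Emit:
{"api": "drive_tool", "payload": {
  "steps": [
    [[0,0,0.03],[0,0,0],0.5],
    [[0,0,0.055],[0,0,0],0.5],
    [[0,0,0.075],[0,0,0],0.5],
    [[0,0,0.095],[0,0,0],0.5],
    [[0,0,0.115],[0,0,0],0.5],
    [[0,0,0.135],[0,0,0],0.5]
  ]
}}

```text
clock: 47.15
tcp_pos: [0.6486, -0.0223, 0.0762]
eef_rot: [0.014, 1.0, -0.0, 0.0]
contact_force: [-1.0, 0.2, 4.9]
opening: 0.0425
```

Emit:
{"api": "drive_tool", "payload": {
  "steps": [
    [[0,0,0.02],[0,0,0],0.5],
    [[0,0,0.04],[0,0,0],0.5],
    [[0,0,0.055],[0,0,0],0.5],
    [[0,0,0.06],[0,0,0],0.5]
  ]
}}

```text
clock: 47.65
tcp_pos: [0.6486, -0.0223, 0.0674]
eef_rot: [0.014, 1.0, -0.0, 0.0]
contact_force: [-2.0, -0.3, 7.2]
opening: 0.0428
```

```bash
python3 -c "
from dish import *
where(); print(get_state()['torque'])
s=read_camera('side')
cv2.imwrite('pics/am_side.png',cv2.resize(s['img'][150:260,190:340],None,fx=5,fy=5))"
```

```text
t 47.65 disp [52.7 -1.7] z 67.4 tooly 90.1 F disp [-2.  -0.4  7.2] open 42.8 q1,q6 [-0.09 -1.63]
[0.05314603 0.2912406  0.05646259]
```

View pics/am_side.png

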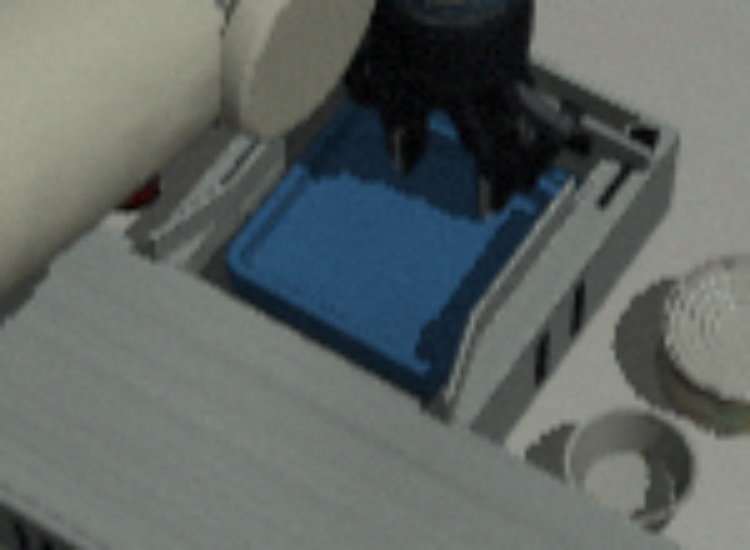

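Emit:
{"api": "drive_tool", "payload": {
  "steps": [
    [[0,0,0.012],[0,0,0],0.5],
    [[-0.02,0,0.012],[0,0,0],0.5],
    [[-0.04,0,0.012],[0,0,0],0.5],
    [[-0.06,0,0.012],[0,0,0],0.5],
    [[-0.075,0,0.012],[0,0,0],0.5]
  ]
}}

```text
clock: 48.32
tcp_pos: [0.6587, -0.0226, 0.0655]
eef_rot: [0.014, 1.0, -0.0, -0.001]
contact_force: [-6.7, 0.1, 7.5]
opening: 0.0426
```

```bash
python3 -c "
from dish import *
where(); print(get_state()['torque'])"
```

```text
t 48.33 disp [62.9 -1.7] z 65.5 tooly 90.1 F disp [-6.7 -0.1  7.5] open 42.6 q1,q6 [-0.09 -1.63]
[ 0.01749582  1.03540871 -0.00683386]
```

Emit:
{"api": "drive_tool", "payload": {
  "steps": [
    [[-0.015,0,0],[0,0,0],0.5],
    [[-0.03,0,0],[0,0,0],0.5],
    [[-0.045,0,0],[0,0,0],0.5],
    [[-0.06,0,0],[0,0,0],0.5]
  ]
}}

```text
clock: 48.82
tcp_pos: [0.6677, -0.0228, 0.0654]
eef_rot: [0.014, 1.0, -0.0, -0.001]
contact_force: [-6.0, -0.1, 7.7]
opening: 0.043
```

Emit:
{"api": "drive_tool", "payload": {
  "steps": [
    [[-0.012,0,0],[0,0,0],0.5],
    [[-0.022,0,0],[0,0,0],0.5]
  ]
}}

```text
clock: 49.08
tcp_pos: [0.671, -0.0229, 0.0654]
eef_rot: [0.014, 1.0, -0.0, -0.001]
contact_force: [-6.5, 0.1, 8.0]
opening: 0.0428
```

```bash
python3 -c "
from dish import *
where(); print(get_state()['torque'])"
```

```text
t 49.08 disp [75.1 -1.7] z 65.4 tooly 90.1 F disp [-6.6 -0.1  8. ] open 42.8 q1,q6 [-0.08 -1.63]
[0.08883379 1.02465696 0.02089585]
```

Emit:
{"api": "drive_tool", "payload": {
  "steps": [
    [[-0.01,0,0],[0,0,0],0.5],
    [[-0.015,0,0],[0,0,0],0.5]
  ]
}}

```text
clock: 49.32
tcp_pos: [0.6728, -0.023, 0.0654]
eef_rot: [0.014, 1.0, -0.0, -0.002]
contact_force: [-11.0, 0.2, 10.3]
opening: 0.0429
```

Emit:
{"api": "drive_tool", "payload": {
  "steps": [
    [[-0.01,0,0],[0,0,0],0.5],
    [[-0.014,0,0],[0,0,0],0.5]
  ]
}}

```text
clock: 49.58
tcp_pos: [0.6729, -0.023, 0.0654]
eef_rot: [0.014, 1.0, -0.0, -0.004]
contact_force: [-19.3, -0.7, 13.3]
opening: 0.0428
```

```bash
python3 -c "
from dish import *
where(); print(get_state()['torque'])"
```

```text
t 49.58 disp [77.  -1.7] z 65.4 tooly 90.1 F disp [-19.2  -1.3  13.3] open 42.8 q1,q6 [-0.08 -1.63]
[0.06548897 2.87416827 0.03212637]
```

The stop shows at the same place as before (tool x = 77.0 mm). I'll ease off and let it rise under the tabs.

Emit:
{"api": "drive_tool", "payload": {
  "steps": [
    [[0.012,0,0],[0,0,0],0.5],
    [[0.02,0,0],[0,0,0],0.5],
    [[0.02,0,-0.015],[0,0,0],0.5],
    [[0.02,0,-0.03],[0,0,0],0.5],
    [[0.02,0,-0.045],[0,0,0],0.5],
    [[0.02,0,-0.06],[0,0,0],0.5],
    [[0.025,0,-0.075],[0,0,0],0.5],
    [[0.03,0,-0.09],[0,0,0],0.5]
  ]
}}

```text
clock: 50.58
tcp_pos: [0.6722, -0.0229, 0.0786]
eef_rot: [0.014, 1.0, 0.0, 0.0]
contact_force: [0.1, 0.2, -0.1]
opening: 0.0429
```

```bash
python3 -c "
from dish import *
where()"
```

```text
t 50.58 disp [76.3 -1.6] z 78.6 tooly 90.1 F disp [ 0.1  0.2 -0.1] open 42.9 q1,q6 [-0.08 -1.63]
```

Emit:
{"api": "drive_tool", "payload": {
  "steps": [
    [[0.03,0,0],[0,0,0],0.5],
    [[0.06,0,-0.03],[0,0,0],0.5],
    [[0.08,0,-0.3],[0,0,0],0.5],
    [[0.1,0,-0.65],[0,0,0],0.5],
    [[0.4,0,-0.75],[0,0,0],0.5],
    [[0.8,0,-0.8],[0,0,0],0.5],
    [[1.0,0.4,-0.8],[0,0,0],0.5],
    [[1.0,0.8,-0.8],[0,0,0],0.5]
  ]
}}

```text
clock: 51.58
tcp_pos: [0.5237, 0.0998, 0.1998]
eef_rot: [0.015, 1.0, 0.0, 0.001]
contact_force: [1.3, 0.5, 0.1]
opening: 0.0425
```

Emit:
{"api": "drive_tool", "payload": {
  "steps": [
    [[0.3,0.3,0],[0,0,0],0.5],
    [[0.4,0.7,0],[0,0,0],0.5],
    [[0.4,0.9,0],[0,0,0],0.5],
    [[0.4,0.9,0],[0,0,0],0.5]
  ]
}}

```text
clock: 52.08
tcp_pos: [0.4682, 0.238, 0.1987]
eef_rot: [0.012, 1.0, 0.0, 0.0]
contact_force: [-0.5, 0.0, -0.3]
opening: 0.0427
```

```bash
python3 -c "
from dish import *
where()
t=read_camera('top');s=read_camera('side')
cv2.imwrite('pics/an_top.png',cv2.resize(t['img'][150:260,190:310],None,fx=6.5,fy=5.4,interpolation=cv2.INTER_CUBIC))
cv2.imwrite('pics/an_side.png',cv2.resize(s['img'][150:260,190:340],None,fx=5,fy=5,interpolation=cv2.INTER_CUBIC))
cv2.imwrite('pics/an_full.png',s['img'])
dishes([t],.0835,.0595)"
```

```text
t 52.08 disp [-135.3  253.1] z 198.7 tooly 90.3 F disp [-0.5 -0.  -0.3] open 42.7 q1,q6 [ 0.41 -1.14]
world [ 0.6261 -0.0208 -0.0407] disp [30.2 -0.9] yaw deg rel -0.62 rms 0.87
```

View pics/an_top.png

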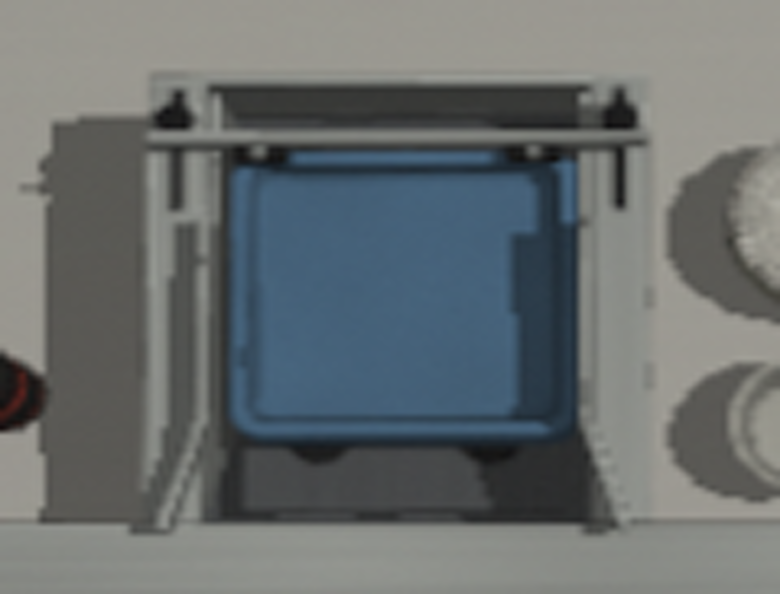

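View pics/an_side.png

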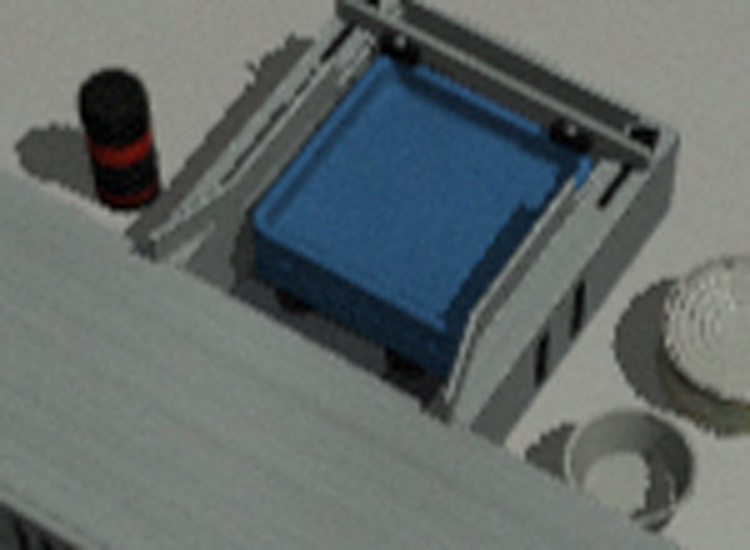

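View pics/an_full.png

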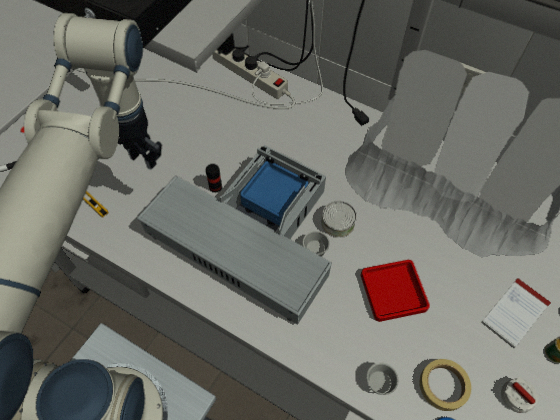

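```bash
python3 -c "
from rig import order
print(order.close_job())"
```

```text
the job is handed in; nothing more can be done
None
```

Both blue dishes are stacked in the well under the two black tabs, and I handed the job in at about 52 s of the 72 s allowed.

- **Loading:** Each dish was pressed below the tabs and pushed until it met the back stop. Both met it at nearly the same tool position (76.9 and 77.0 mm), and I then eased each one up. The highest wrist force I read was about 23 N.
- **Last checks:** The final pictures show the upper dish's rim under both tabs, its yaw about 0.6° off square, and its front face flush with the lower dish. The arm was well clear, and the glue stick, cup, tin and red dish had not moved. I judged the lower dish by the visible flush front faces only. The upper dish's fitted position (x 30 mm) is about 3 mm beyond where the felt stop puts it, which is about what I'd expect from the camera fit.
- **Second dish's first try:** It turned about 5° against the right cheek, where the side force reached about 7 N. I drew it back, squared it on the deck and slid it in again cleanly. One of those squaring nudges met the dish faster than I meant to, and the dish slid several millimetres and over-turned.

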